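# Stack slats crosswise for drying

## Task

Stack the four slats on the drying stand to dry: first the two long ones flat on the board along its two inlaid lines, then the two short ones flat across them at right angles, so that each course has its slats about 56 mm apart centre to centre and the tower is centred on the board. Then lower the holed top board over the stand's two steel pins, feeling for them, until it lies flush on the slats, and let go; leave everything else where it is.

Things in the scene. Friction and masses are not known exactly. Their poses are not given: they have to be found in the camera images.
- stand: Fixed drying stand: brown wooden board on two dark feet, 150 mm along its x, 156 mm along its y, top face 26 mm above the desk. Origin: centre of its underside, at desk height; z up. Near two opposite corners a steel pin, 10 mm thick, stands in a slot; the pins end 80 mm above the desk, 18 mm above two courses of slats. A collar 17 mm wide, 3 mm high, is round each foot.
- stand_top (a point): Centre of the stand's top face, axes as the stand's. Two pale lines are inlaid parallel to the stand's y, at x = -28 and +28 mm: the long slats lie along them, centred at y = 0. The short slats lie across, parallel to the stand's x, at y = -28 and +28 mm, centred at x = 0.
- slot_a (a point): Middle of the slot at (56, 52) mm in the stand's x, y, on the top face. The slot runs along the stand's y. Its pin is clamped s mm along y from this point: s is anywhere from -14 to +14 mm, new every time and NOT reported: find it by feel or by looking. A clamped pin does not give way.
- slot_b (a point): Middle of the other slot, at (-56, -52) mm in the stand's x, y. Both pins are on one bar under the board, so this pin has the same offset s (same size and sign) along the stand's y.
- long_lower: Long slat, third from below in the single pile of all four slats (underside 36 mm above the desk). A plain pale wooden slat, 124 x 22 x 18 mm, about 50 g. Origin: centre of its underside; its x axis runs along its length, y across its 22 mm width, z up.
- long_upper: Long slat, on top of the pile of four (underside 54 mm above the desk); all lie nearly parallel, a few mm out of line endwise. A plain pale wooden slat, 124 x 22 x 18 mm, about 50 g. Origin: centre of its underside; its x axis runs along its length, y across its 22 mm width, z up.
- short_lower: Short slat, lowest in the pile of four, on the desk. A plain pale wooden slat, 92 x 22 x 18 mm, about 37 g. Origin: centre of its underside; its x axis runs along its length, y across its 22 mm width, z up.
- short_upper: Short slat, second from below in the pile (underside 18 mm above the desk). A plain pale wooden slat, 92 x 22 x 18 mm, about 37 g. Origin: centre of its underside; its x axis runs along its length, y across its 22 mm width, z up.
- top_board: Loose plywood board, 140 (x) x 132 (y) x 12 mm, 0.3 to 0.45 kg, lying flat on the desk. Origin: centre of its underside, z up. On its middle is a wooden grip bar 24 mm wide (y), 90 long (x), its top 36 mm above the underside: pinch it across y from above. Flush on the slats its underside is 62 mm above the desk; caught on the pins, 80 mm.
- hole_a (a point): Lower mouth of a square through hole, 14 x 14 mm, in the top board, at (56, 52) mm in the board's x, y. It goes over a pin.
- hole_b (a point): Lower mouth of the other square hole, at (-56, -52) mm in the board's x, y. The board fits just as well turned by half a turn.
- leather_case: Fixed obstacle: a tall black case standing at the right-hand end of the desk, about 363 mm along x, 113 mm along y and 256 mm high with its handle (x 0.33 to 0.70, y 0.00 to 0.12).
- sanding_block: Bystander, not a slat: pale sanding block with a dark end, 24 x 98 x 17 mm; leave it.
- tape_roll: Bystander: roll of tape lying flat, 46 mm wide, 18 mm high; leave it.
- glue_bottle: Bystander: small glue bottle, 45 mm wide, 104 mm high; leave it.

How it is judged:
By the outcome, as a careful person would: the job done as asked, in the order asked, and still so for the second after the job is handed in, with the robot touching nothing.
It also fails if it takes over 72 s, if anything falls off the work surface, if the arm or the gripper's body presses on something with over 40 N, if the wrist force passes 120 N, or if a joint passes its speed limit or range.

## Robot

A 6-joint arm with a two-finger parallel gripper is mounted at the origin on a cart in front of the work surface, level with it; the furniture and walls round the work are solid. World frame = base frame: x ahead of the robot, y to its left, z up, the work surface at z = 0. Lengths are in m, angles in rad, forces in N, time in s.
With the tool pointing down it reaches from about 0.35 to 0.85 m from the base axis. Payload 8.1 kg.
Tool frame: the origin (TCP) lies between the finger pads; the fingertips stand 25 mm ahead of it and the grasp point (between the pads) lies 6 mm ahead of it; z points along the fingers, y is the line along which they close (so a half turn about z gives the same grasp; the last joint's range is limited). The gripper opens to 93 mm and grips with 3 to 60 N. Pads are 15 mm wide; open, the fingers measure 128 mm over their backs; the gripper's body (75 mm by 188 mm) begins 65 mm behind the grasp point.
Start: joints at [1.091, 0.13, 1.488, -0, 1.523, -0.085], TCP at [0.231, 0.554, 0.219] pointing down, gripper open.
Joint ranges: [-2.96, 2.96], [-0.89, 2.26], [0.02, 2.5], [-1.34, 4.48], [0, 2.73], [-2.66, 2.66]. Speed limits (rad/s): [2.39, 2.39, 2.79, 3.14, 3.14, 3.14].

## Interface

Orientations are given as a unit quaternion [w, x, y, z].
In Python, from workcell import read_state, camera, job_done, trace, place_of gives the robot as it stands. The module is installed in compiled form; this text tells all that it offers.
- The arm moves only by the tool play_rows, never from a script. Its argument "plan" is a list of rows, each an object with "claw": the opening, from 0 (shut) to 1 (fully open); "travel": the shift along the tool's x, y, z as a fraction of full scale, a list of three; "delta_rot": the turn, a rotation vector about the tool's x, y, z as a fraction of full scale, a list of three. In form: [{"claw": claw, "travel": [dx, dy, dz], "delta_rot": [wx, wy, wz]}, ...]. A call has 1 to 10 rows; each row is the pose to reach, as a shift and turn from the pose commanded when the call began, along the tool's axes at that moment; what a row does not reach only later rows make up. Full scale, the value 1, is 0.6 m for a shift and pi/2 rad for a turn. A row lasts 1/10 s, in which the tool goes at most 50 mm and 8.59 degrees, less where a joint would pass 70% of its speed; a pose out of reach is approached as far as the arm can. A call with a number of a shift or a turn outside -1 to 1 is refused whole. A call with a gripper value outside its range is refused whole. The fingers move at their own pace and stop on an object; "squeeze" is the grip in N (left out, the last holds). Time passes only in rows, so rows that repeat a pose let the fingers close. It gives the time, the measured TCP pose, the force, the opening and the grip force at its end, in the units of the state.
- read_state(): the state, without advancing time (a new reading comes with each control period).
- camera(name): name is "scene" or "top" or "wrist"; returns a dict with "img" (384x512x3 uint8, red, green, blue), "fx", "fy", "cx", "cy" (pixels), "dist_coeffs" ([k1, k2, p1, p2, k3] as OpenCV has them; the pictures are not rectified), "T" (4x4, takes a point from camera to world coordinates). Camera axes: x right, y up, looking along -z (the intrinsics and any distortion apply to the point x, -y, -z); pixel columns grow to the right and rows downward; lengths in m; the calibration is good to about 2 mm. A picture is of the moment at which its call begins. There is no depth.
- job_done(): hands the job in; it is judged then, once.
Trained networks look in a picture, given as the dict that the camera call returned (one of the last four; its "shot" number tells which), for a name from the list of things; names that differ only in an ending like _2 or _b are one class to them, and where a whole thing is asked for, a point or a joint stands for the part that bears it (a point fixed in the world has none). Each returns a list of dicts, best first, with "conf" (0 to 1); they miss things now and then, are a little off and sometimes report something else, mostly with a low value. They report only what shows in the picture. A call takes as long as a camera call.
- trace(picture, label): "pixels" (384x512 bool, what is visible of it).
- place_of(picture, label): "centre" ([x, y, z] in m, in world coordinates, good to about 4 mm: a listed point, or the origin of a listed thing).
The state is a dict: "time_s": time; "joint_positions": joint angles; "joint_velocities": joint speeds; "effort": joint torques, N m; "ee_pos": TCP position; "ee_rot": TCP orientation; "contact_force": force on the tool from outside, world axes, zero at the start; "moment": the same for the moment, N m; "finger_gap": opening from 0.0 (shut) to 1.0 (fully open); "grip_force": force on a finger pad.
Only numpy, scipy, OpenCV 4.12 (cv2) and the standard library are available. Lean on these libraries where they do the work, as an engineer would, in place of code of your own. Each camera call takes 0.05 s, during which the arm holds its last target. There are 200 camera calls.

## Working session

There is one attempt and no reset: what is moved stays moved. The work goes in short steps, Python scripts to look and compute and a tool call to move; the robot and the scene stay as the last step left them, time stands still between calls to the robot, and variables do not carry over. Pictures are saved under pics/ and viewed, at most 10 in all, crops included, and the job is handed in when it is done.

Besides the shell and the picture viewer there is one more tool, called as name([rows], argument=value, ...), one row to a line, values as JSON. play_rows: Moves the arm, as the interface text tells. Shift numbers are shares of 0.6 m and turn numbers shares of pi/2 rad, none past 1 either way. Its arguments: {"type":"object","properties":{"plan":{"type":"array"},"squeeze":{"type":"number"}},"required":["plan"]}

```bash
mkdir -p pics; cat > h.py <<'E'
import numpy as np,cv2
from workcell import *
from scipy.spatial.transform import Rotation as R
def save(n,c): cv2.imwrite(f'pics/{n}.png',c['img'][:,:,::-1])
def K(c): return np.array([[c['fx'],0,c['cx']],[0,c['fy'],c['cy']],[0,0,1.]]),np.array(c['dist_coeffs'],float)
def ray(c,px,z):
    k,d=K(c);p=cv2.undistortPoints(np.array(px,float).reshape(-1,1,2),k,d).reshape(-1,2)
    T=np.array(c['T']);v=np.c_[p[:,0],-p[:,1],-np.ones(len(p))]@T[:3,:3].T;o=T[:3,3]
    return o+v*((z-o[2])/v[:,2])[:,None]
def proj(c,P):
    k,d=K(c);T=np.array(c['T']);q=(np.array(P,float).reshape(-1,3)-T[:3,3])@T[:3,:3]
    return cv2.projectPoints(q*[1,-1,-1],np.zeros(3),np.zeros(3),k,d)[0].reshape(-1,2)
def st():
    s=read_state();q=s['ee_rot'];return s,np.array(s['ee_pos']),R.from_quat([q[1],q[2],q[3],q[0]])
E
python3 - <<'E'
from h import *
s,p,r=st();print(s);print(r.as_matrix().round(3))
c={n:camera(n) for n in ('top','scene','wrist')}
cv2.imwrite('pics/a.png',np.vstack([c['top']['img'],])[:,:,::-1]);save('b',c['scene'])
for n in ('top','scene'):
  print(n,np.array(c[n]['T']).round(3).tolist(),c[n]['fx'])
  for l in ['stand','stand_top','slot_a','slot_b','long_upper','long_lower','short_lower','top_board','hole_a','hole_b','sanding_block','tape_roll','glue_bottle']:
    print(l,[(np.round(d['centre'],4).tolist(),round(d['conf'],2)) for d in place_of(c[n],l)[:3]])
E
```

```text
{'time_s': 0.0, 'joint_positions': array([ 1.09062410e+00,  1.31106771e-01,  1.48925088e+00,  1.59437769e-05,
        1.52299027e+00, -8.53970480e-02]), 'joint_velocities': array([ 0.00068792,  0.00034629, -0.00058234, -0.00060927,  0.00049366,
       -0.00012173]), 'effort': array([-2.68319181e-04, -5.59826124e+01, -4.91785347e+01,  7.66675291e-02,
        3.48923996e-02, -1.87424198e-04]), 'ee_pos': array([0.23047811, 0.55337284, 0.21813553]), 'ee_rot': array([-2.52533133e-04,  1.96108626e-01,  9.80581785e-01, -8.40554690e-04]), 'contact_force': array([ 0.11896259, -0.30118987,  0.5077751 ]), 'moment': array([0.0352534 , 0.03303454, 0.05892251]), 'grip_force': 0.0, 'finger_gap': 0.9999661726232866}
[[-0.923  0.385 -0.001]
 [ 0.385  0.923 -0.002]
 [ 0.    -0.002 -1.   ]]
top [[-0.009, 0.998, -0.067, 0.451], [-1.0, -0.009, -0.002, 0.285], [-0.003, 0.067, 0.998, 1.193], [0.0, 0.0, 0.0, 1.0]] 464.2468305042286
stand [([0.5999, 0.2626, -0.0035], 0.66)]
stand_top [([0.5957, 0.2592, 0.0248], 0.58)]
slot_a [([0.6587, 0.3096, 0.0253], 0.95), ([0.5404, 0.2187, 0.0252], 0.82)]
slot_b [([0.658
[... 729 characters left out ...]
.0275], 0.85), ([0.5347, 0.215, 0.0248], 0.71)]
slot_b [([0.6561, 0.3135, 0.0275], 0.85), ([0.5347, 0.215, 0.0248], 0.71)]
long_upper [([0.4154, 0.3708, 0.0491], 0.6)]
long_lower [([0.4138, 0.3755, 0.04], 0.63), ([0.5537, 0.1456, 0.0021], 0.61)]
short_lower [([0.4164, 0.3754, -0.0001], 0.77)]
top_board [([0.3585, 0.269, -0.0012], 0.71)]
hole_a [([0.3571, 0.2678, -0.0029], 0.88), ([0.4493, 0.1483, -0.0012], 0.56), ([0.4131, 0.3787, 0.0021], 0.5)]
hole_b [([0.3571, 0.2678, -0.0029], 0.88), ([0.4493, 0.1483, -0.0012], 0.56), ([0.4131, 0.3787, 0.0021], 0.5)]
sanding_block [([0.5523, 0.1458, 0.0024], 0.5)]
tape_roll [([0.4017, 0.5277, 0.0042], 0.68)]
glue_bottle [([0.7252, 0.333, -0.0011], 0.84)]
```

View pics/a.png

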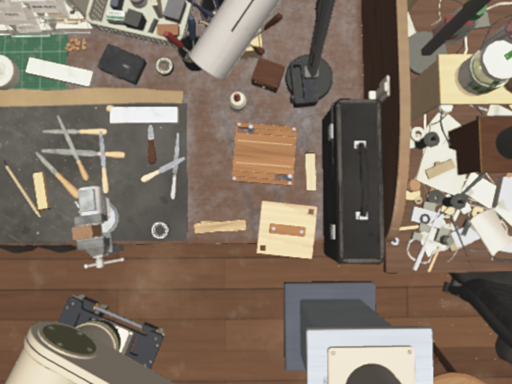

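View pics/b.png

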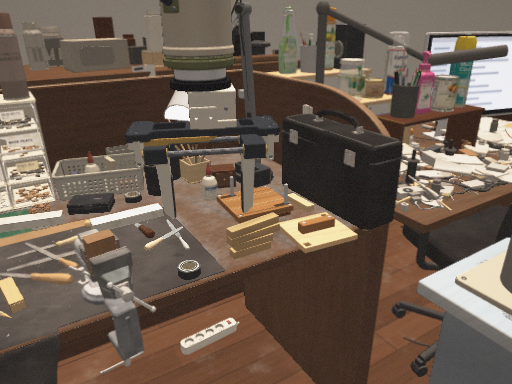

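Top view: the stand is near px (265,153) with pins at (240,127) and (290,178), the slat pile at (220,227), and the top board at (287,230) with its bar along world y. The scene view matches. Next I'll look from close up with the wrist camera.

```bash
cat >> h.py <<'E'
def go(x,y,z,yaw,grip=True):
    """tool y at world angle yaw deg (mod 180); z = height of fingertips"""
    s,p,r=st();cur=r.as_matrix()[:2,1];a=np.degrees(np.arctan2(cur[1],cur[0]))
    yw=np.radians(a+(yaw-a+90)%180-90);Y=np.array([np.cos(yw),np.sin(yw),0]);Z=np.array([0,0,-1.]);M=np.c_[np.cross(Y,Z),Y,Z]
    d=np.array([x,y,z+.025])-p
    t=r.as_matrix().T@d/.6;w=(r.inv()*R.from_matrix(M)).as_rotvec()/(np.pi/2)
    print('travel',t.round(4).tolist(),'rot',w.round(4).tolist(),'rows',round(max(np.linalg.norm(d)/.05,np.linalg.norm(w)*90/8.59),1),'t',s['time_s'])
E
python3 - <<'E'
from h import *
c=camera('wrist');print(np.array(c['T']).round(3),c['fx']); s,p,r=st()
T=np.array(c['T']);print('cam in tool',r.as_matrix().T@(T[:3,3]-p),r.as_matrix().T@T[:3,:3])
go(.41,.33,.25,0)
E
```

```text
[[ 0.385 -0.881 -0.274  0.154]
 [ 0.923  0.368  0.114  0.585]
 [ 0.    -0.297  0.955  0.384]
 [ 0.     0.     0.     1.   ]] 300.35859965302575
cam in tool [ 0.08253217 -0.00062038 -0.16440653] [[-5.43862185e-04  9.55008389e-01  2.96578287e-01]
 [ 9.99999848e-01  5.46682291e-04  7.34238788e-05]
 [-9.20136775e-05  2.96578282e-01 -9.55008541e-01]]
travel [-0.4193, -0.2295, -0.0931] rot [0.0, -0.0, 0.7487] rows 7.8 t 1.5
```

```bash
python3 -c "
from h import *
go(.48,.30,.22,0)"
```

```text
travel [-0.5462, -0.2308, -0.0431] rot [0.0, -0.0, 0.7487] rows 7.8 t 1.5
```

play_rows([
  {"claw": 0.6,"travel": [-0.2731,-0.1154,-0.0431],"delta_rot": [0,0,0.3743]},
  {"claw": 0.6,"travel": [-0.5462,-0.2308,-0.0431],"delta_rot": [0,0,0.7487]},
  {"claw": 0.6,"travel": [-0.5462,-0.2308,-0.0431],"delta_rot": [0,0,0.7487]},
  {"claw": 0.6,"travel": [-0.5462,-0.2308,-0.0431],"delta_rot": [0,0,0.7487]},
  {"claw": 0.6,"travel": [-0.5462,-0.2308,-0.0431],"delta_rot": [0,0,0.7487]},
  {"claw": 0.6,"travel": [-0.5462,-0.2308,-0.0431],"delta_rot": [0,0,0.7487]},
  {"claw": 0.6,"travel": [-0.5462,-0.2308,-0.0431],"delta_rot": [0,0,0.7487]},
  {"claw": 0.6,"travel": [-0.5462,-0.2308,-0.0431],"delta_rot": [0,0,0.7487]},
  {"claw": 0.6,"travel": [-0.5462,-0.2308,-0.0431],"delta_rot": [0,0,0.7487]},
  {"claw": 0.6,"travel": [-0.5462,-0.2308,-0.0431],"delta_rot": [0,0,0.7487]},
])

```text
time_s: 2.5
ee_pos: [0.4797, 0.3002, 0.2449]
ee_rot: [-0.0, 0.706, 0.708, -0.0]
contact_force: [-0.0, 0.2, 0.3]
finger_gap: 0.602
grip_force: 0.0
```

```bash
python3 - <<'E'
from h import *
import pickle
c=camera('wrist');save('c',c);pickle.dump(c,open('c.pkl','wb'))
for l in ['stand','slot_a','long_upper','top_board','hole_a']:
    print(l,[(np.round(d['centre'],4).tolist(),round(d['conf'],2)) for d in place_of(c,l)[:3]])
for l,z in [('long_upper',.072),('stand',.026),('top_board',.012),('slot_a',.05)]:
    for d in trace(c,l)[:1]:
        m=d['pixels'].astype('uint8');k=max(cv2.findContours(m,0,1)[0],key=cv2.contourArea)
        b=cv2.boxPoints(cv2.minAreaRect(k));print(l,d['conf'],b.round(1).tolist(),ray(c,b,z)[:,:2].round(4).tolist())
cv2.imwrite('pics/c.png',cv2.resize(c['img'],(800,600),interpolation=cv2.INTER_CUBIC)[:,:,::-1])
E
```

```text
stand [([0.6017, 0.2629, -0.0], 0.57)]
slot_a [([0.6559, 0.3129, 0.0236], 0.74), ([0.5346, 0.218, 0.0265], 0.73)]
long_upper [([0.4009, 0.2084, 0.005], 0.62)]
top_board [([0.4022, 0.2038, 0.0004], 0.81)]
hole_a [([0.4489, 0.1485, -0.001], 0.75), ([0.3574, 0.2709, -0.0016], 0.6)]
long_upper 0.86 [[181.89999389648438, 48.29999923706055], [204.5, 45.0], [221.8000030517578, 163.3000030517578], [199.1999969482422, 166.60000610351562]] [[0.3996, 0.4324], [0.4229, 0.4355], [0.4363, 0.313], [0.4103, 0.3091]]
stand 0.69 [[282.1000061035156, 253.0], [295.0, 127.4000015258789], [422.0, 140.3000030517578], [409.20001220703125, 265.8999938964844]] [[0.5119, 0.174], [0.5236, 0.3495], [0.6851, 0.3338], [0.6959, 0.1537]]
top_board 0.91 [[150.3000030517578, 263.6000061035156], [161.5, 171.3000030517578], [258.79998779296875, 183.0], [247.6999969482422, 275.29998779296875]] [[0.3166, 0.1482], [0.3465, 0.2895], [0.4784, 0.2734], [0.4618, 0.1285]]
slot_a 0.83 [[282.79998779296875, 253.10000610351562], [295.1000061035156, 127.69999694824219], [422.0, 140.1999969482422], [409.70001220703125, 265.6000061035156]] [[0.5107, 0.1869], [0.521, 0.3512], [0.6722, 0.337], [0.6829, 0.1685]]
```

View pics/c.png

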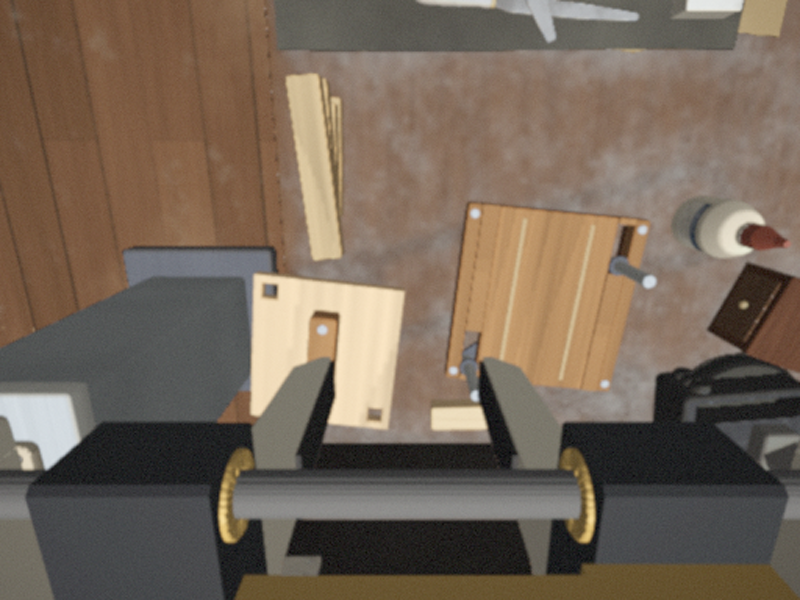

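Wrist view (800-px scale): stand corners (469,202), (648,223), (606,390), pin tops (650,281) and (475,395), pins at the −y end of their slots. The top slat runs (302,75)–(329,259), and the top board has holes at (270,291) and (374,415).

```bash
python3 - <<'E'
from h import *
import pickle
from scipy.optimize import least_squares
c=pickle.load(open('c.pkl','rb'));f=1/1.5625
P=lambda l,z:ray(c,(np.array(l,float)+.5)*f-.5,z)[:,:2].round(4).tolist()
print('corners',P([(469,202),(648,223),(606,390),(447,373)],.026))
print('lines',P([(526,219),(500,350),(595,225),(563,380)],.026))
print('pins',P([(650,281),(475,395)],.08),'slotmouth a',P([(636,228),(624,227)],.026))
print('slat',P([(286,75),(318,74),(343,257),(315,261)],.072))
print('board',P([(255,273),(405,290),(388,430),(250,415)],.012),'holes',P([(270,291),(374,415)],.012))
print('bar',P([(311,313),(339,313)],.036))
img=cv2.resize(c['img'][20:280,150:450],None,fx=2.3,fy=2.3,interpolation=cv2.INTER_CUBIC)
cv2.imwrite('pics/d.png',img[:,:,::-1])
E
```

```text
corners [[0.5299, 0.3474], [0.676, 0.331], [0.6614, 0.1801], [0.5166, 0.1966]]
lines [[0.5767, 0.334], [0.5628, 0.2191], [0.6332, 0.3293], [0.6213, 0.19]]
pins [[0.6563, 0.2965], [0.5338, 0.2039]] slotmouth a [[0.6669, 0.3269], [0.657, 0.3277]]
slat [[0.4007, 0.4328], [0.4216, 0.4335], [0.4335, 0.3118], [0.4128, 0.3088]]
board [[0.3482, 0.2849], [0.4787, 0.2699], [0.4625, 0.1291], [0.3305, 0.1451]] holes [[0.3599, 0.2687], [0.4493, 0.1455]]
bar [[0.3999, 0.2565], [0.4234, 0.2565]]
```

View pics/d.png

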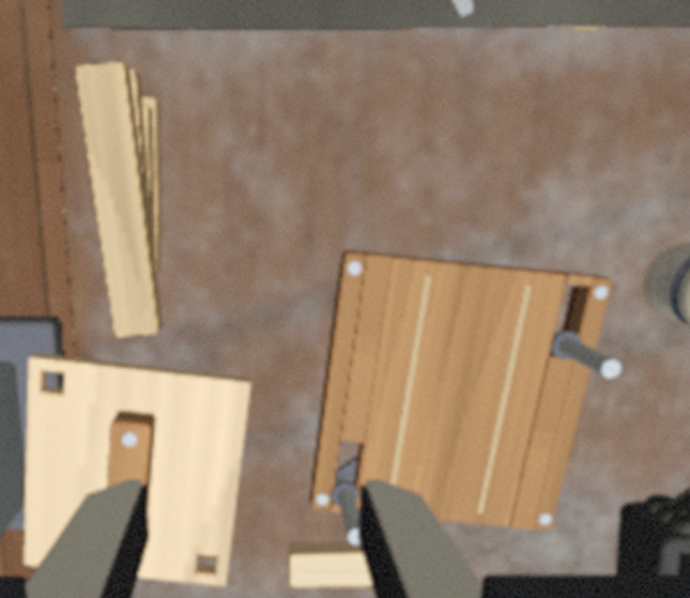

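Stand fit: centre ≈ (0.597, 0.264), yaw ≈ −5.7°, s ≈ −14 mm. The top slat is at (0.417, 0.372), with its closing yaw at 5.6°.

```bash
python3 -c "
from h import *
go(.417,.372,.13,5.6);go(.417,.372,.058,5.6)"
```

```text
travel [0.1196, -0.1045, 0.1501] rot [0.0, -0.0, -0.0616] rows 2.6 t 3.0
travel [0.1196, -0.1045, 0.2701] rot [0.0, -0.0, -0.0616] rows 3.8 t 3.0
```

play_rows([
  {"claw": 0.6,"travel": [0.1196,-0.1045,0.15],"delta_rot": [0,0,-0.0616]},
  {"claw": 0.6,"travel": [0.1196,-0.1045,0.15],"delta_rot": [0,0,-0.0616]},
  {"claw": 0.6,"travel": [0.1196,-0.1045,0.15],"delta_rot": [0,0,-0.0616]},
  {"claw": 0.6,"travel": [0.1196,-0.1045,0.22],"delta_rot": [0,0,-0.0616]},
  {"claw": 0.6,"travel": [0.1196,-0.1045,0.2701],"delta_rot": [0,0,-0.0616]},
  {"claw": 0.6,"travel": [0.1196,-0.1045,0.2701],"delta_rot": [0,0,-0.0616]},
  {"claw": 0.1,"travel": [0.1196,-0.1045,0.2701],"delta_rot": [0,0,-0.0616]},
  {"claw": 0.1,"travel": [0.1196,-0.1045,0.2701],"delta_rot": [0,0,-0.0616]},
  {"claw": 0.1,"travel": [0.1196,-0.1045,0.2701],"delta_rot": [0,0,-0.0616]},
  {"claw": 0.1,"travel": [0.1196,-0.1045,0.2701],"delta_rot": [0,0,-0.0616]},
], squeeze=20)

```text
time_s: 4.0
ee_pos: [0.4185, 0.3724, 0.0848]
ee_rot: [0.0, 0.672, 0.74, 0.001]
contact_force: [-0.2, -0.6, -0.6]
finger_gap: 0.305
grip_force: 0.0
```

```bash
python3 - <<'E'
from h import *
a=np.radians(-5.7);c0=np.array([.5971,.2638]);M=np.array([[np.cos(a),-np.sin(a)],[np.sin(a),np.cos(a)]])
for sx in (-.028,.028): print((c0+M@[sx,0]).round(4))
for sy in (-.028,.028): print((c0+M@[0,sy]).round(4))
s,p,r=st();print(p,s['grip_force'],s['finger_gap'],s['contact_force'])
x,y=p[:2];go(x,y,.13,5.6)
x,y=c0+M@[-.028,0];go(x,y,.10,-5.7);go(x,y,.0305,-5.7)
E
```

```text
[0.5692 0.2666]
[0.625 0.261]
[0.5943 0.2359]
[0.5999 0.2917]
[0.41847065 0.3723954  0.08482025] 0.0 0.30509372234124194 [-0.21160556 -0.59674065 -0.59575023]
travel [0.0002, 0.0003, -0.117] rot [0.0017, -0.001, -0.0009] rows 1.4 t 4.0
travel [-0.1996, 0.2333, -0.0667] rot [0.0016, -0.0011, 0.1247] rows 3.8 t 4.0
travel [-0.1998, 0.233, 0.0492] rot [0.0016, -0.0011, 0.1247] rows 3.7 t 4.0
```

play_rows([
  {"claw": 0.1,"travel": [0,0,0],"delta_rot": [0,0,0]},
  {"claw": 0.1,"travel": [0,0,0],"delta_rot": [0,0,0]},
  {"claw": 0.1,"travel": [0,0,0],"delta_rot": [0,0,0]},
  {"claw": 0.1,"travel": [0,0,-0.04],"delta_rot": [0,0,0]},
  {"claw": 0.1,"travel": [0,0,-0.1],"delta_rot": [0,0,0]},
  {"claw": 0.1,"travel": [-0.1,0.1166,-0.1],"delta_rot": [0.0016,-0.0011,0.06]},
  {"claw": 0.1,"travel": [-0.1998,0.233,-0.08],"delta_rot": [0.0016,-0.0011,0.1247]},
  {"claw": 0.1,"travel": [-0.1998,0.233,-0.0667],"delta_rot": [0.0016,-0.0011,0.1247]},
  {"claw": 0.1,"travel": [-0.1998,0.233,-0.0667],"delta_rot": [0.0016,-0.0011,0.1247]},
  {"claw": 0.1,"travel": [-0.1998,0.233,-0.0667],"delta_rot": [0.0016,-0.0011,0.1247]},
], squeeze=20)

```text
time_s: 5.0
ee_pos: [0.5706, 0.2622, 0.1214]
ee_rot: [0.0, 0.743, 0.67, -0.002]
contact_force: [-0.6, 0.2, 0.0]
finger_gap: 0.103
grip_force: 0.0
```

```bash
cat >> h.py <<'E'
def spot(sx,sy,c0=(.5971,.2638),yaw=-5.7):
    a=np.radians(yaw);return np.array(c0)+np.array([[np.cos(a),-np.sin(a)],[np.sin(a),np.cos(a)]])@[sx,sy]
E
python3 - <<'E'
from h import *
s,p,r=st();print(s['finger_gap'],s['grip_force'],p)
x,y=spot(-.028,0);go(x,y,.032,-5.7)
c=camera('wrist');save('e0',c)
cv2.imwrite('pics/e.png',cv2.resize(c['img'],(800,600),interpolation=cv2.INTER_CUBIC)[:,:,::-1])
import pickle;pickle.dump(c,open('e.pkl','wb'))
E
```

```text
0.1032779132868655 0.0 [0.57055898 0.26221536 0.12144094]
travel [0.0074, -0.0026, 0.1074] rot [-0.0018, 0.0023, -0.0025] rows 1.3 t 5.0
```

View pics/e.png

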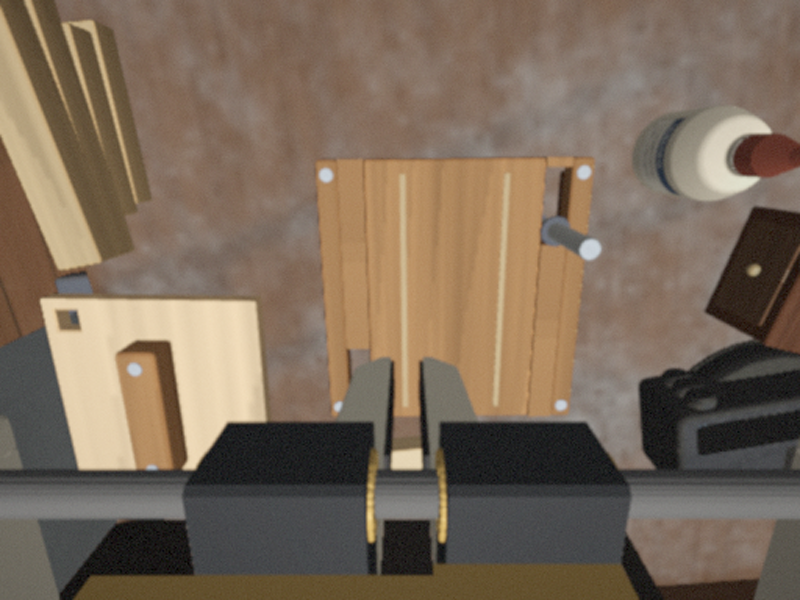

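The fingers are empty: the slat was not held and is still in the pile at upper left. This picture does give a clean stand view, with lines (403,175)–(405,405) and (507,175)–(497,405) and the pin top at (590,248). I'll re-measure both.

```bash
python3 - <<'E'
from h import *
import pickle
c=pickle.load(open('e.pkl','rb'));f=1/1.5625
P=lambda l,z:ray(c,(np.array(l,float)+.5)*f-.5,z)[:,:2].round(4).tolist()
print('corners',P([(317,160),(592,157),(572,416),(331,416)],.026))
print('lines',P([(403,175),(405,405),(507,175),(497,405)],.026))
print('pin',P([(590,248)],.08))
print('slat',P([(60,270),(103,257),(0,140),(5,0)],.072))
go(.45,.32,.20,0)
E
```

```text
corners [[0.5317, 0.3465], [0.6764, 0.3329], [0.6661, 0.178], [0.5158, 0.1935]]
lines [[0.5762, 0.3342], [0.5628, 0.1964], [0.6315, 0.3284], [0.6198, 0.1906]]
pin [[0.656, 0.2967]]
slat [[0.4129, 0.3099], [0.4347, 0.3139], [0.4058, 0.3684], [0.4269, 0.419]]
travel [0.0721, -0.2075, -0.1714] rot [-0.0025, 0.0017, -0.0653] rows 3.3 t 5.05
```

```bash
sed -i 's/c0=(.5971,.2638),yaw=-5.7/c0=(.5975,.263),yaw=-5.5/' h.py; python3 -c "
from h import *
go(.45,.34,.13,0);go(.418,.371,.13,5.6);go(.418,.371,.0555,5.6)"
```

```text
travel [0.1056, -0.2105, -0.0548] rot [-0.0025, 0.0017, -0.0653] rows 2.9 t 5.05
travel [0.1516, -0.2688, -0.0547] rot [-0.0026, 0.0016, -0.1275] rows 3.8 t 5.05
travel [0.1519, -0.2683, 0.0695] rot [-0.0026, 0.0016, -0.1275] rows 3.8 t 5.05
```

play_rows([
  {"claw": 0.5,"travel": [0.05,-0.09,-0.0547],"delta_rot": [-0.0026,0.0016,-0.05]},
  {"claw": 0.5,"travel": [0.1,-0.18,-0.0547],"delta_rot": [-0.0026,0.0016,-0.1]},
  {"claw": 0.5,"travel": [0.1516,-0.2688,-0.0547],"delta_rot": [-0.0026,0.0016,-0.1275]},
  {"claw": 0.5,"travel": [0.1516,-0.2688,-0.0547],"delta_rot": [-0.0026,0.0016,-0.1275]},
  {"claw": 0.5,"travel": [0.1516,-0.2688,-0.0547],"delta_rot": [-0.0026,0.0016,-0.1275]},
  {"claw": 0.5,"travel": [0.1519,-0.2683,0.01],"delta_rot": [-0.0026,0.0016,-0.1275]},
  {"claw": 0.5,"travel": [0.1519,-0.2683,0.0695],"delta_rot": [-0.0026,0.0016,-0.1275]},
  {"claw": 0.5,"travel": [0.1519,-0.2683,0.0695],"delta_rot": [-0.0026,0.0016,-0.1275]},
  {"claw": 0.2,"travel": [0.1519,-0.2683,0.0695],"delta_rot": [-0.0026,0.0016,-0.1275]},
  {"claw": 0.2,"travel": [0.1519,-0.2683,0.0695],"delta_rot": [-0.0026,0.0016,-0.1275]},
])

```text
time_s: 6.05
ee_pos: [0.418, 0.3734, 0.0839]
ee_rot: [0.001, 0.67, 0.742, 0.002]
contact_force: [-0.1, -0.2, 0.3]
finger_gap: 0.378
grip_force: 0.0
```

```bash
python3 - <<'E'
from h import *
s,p,r=st();print(s['finger_gap'],s['grip_force'],p)
c=camera('wrist')
cv2.imwrite('pics/f.png',cv2.resize(c['img'],(800,600),interpolation=cv2.INTER_CUBIC)[:,:,::-1])
E
```

```text
0.3781904645066285 0.0 [0.4179654  0.37337798 0.08385088]
```

View pics/f.png

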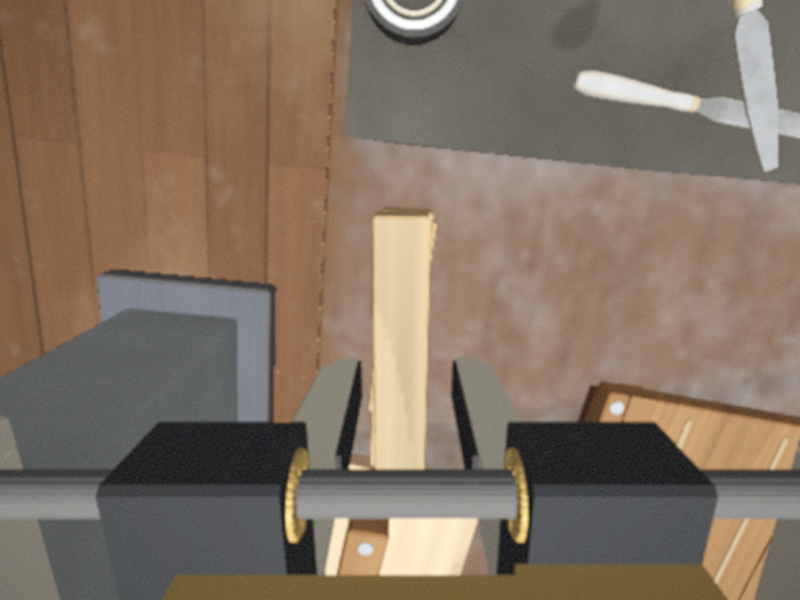

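The slat is centred between the open fingers (about px 403, 350). I'll close fully and check the grip before lifting.

play_rows([
  {"claw": 0.05,"travel": [0,0,0.001],"delta_rot": [0,0,0]},
  {"claw": 0.05,"travel": [0,0,0.001],"delta_rot": [0,0,0]},
  {"claw": 0.05,"travel": [0,0,0.001],"delta_rot": [0,0,0]},
  {"claw": 0.05,"travel": [0,0,0.001],"delta_rot": [0,0,0]},
], squeeze=20)

```text
time_s: 6.5
ee_pos: [0.4169, 0.3725, 0.0811]
ee_rot: [0.0, 0.671, 0.742, 0.001]
contact_force: [-0.6, 0.2, 0.0]
finger_gap: 0.055
grip_force: 0.0
```

Still no grip, so the fingers pass above the slat. I'll check the slat height and fingertip depth by triangulation.

```bash
python3 - <<'E'
from h import *
import pickle
s,p,r=st();c=camera('wrist');f=1/1.5625
T=np.array(c['T']);rel=r.as_matrix().T@(T[:3,3]-p);relR=r.as_matrix().T@T[:3,:3]
p2=np.array([.41797,.37338,.08385]);r2=R.from_quat([.670,.742,.002,.001]);c2=dict(c);T2=np.eye(4);T2[:3,:3]=r2.as_matrix()@relR;T2[:3,3]=p2+r2.as_matrix()@rel;c2['T']=T2
P=lambda c,l,z:ray(c,(np.array(l,float)+.5)*f-.5,z)[:,:2].round(4).tolist()
c0=pickle.load(open('c.pkl','rb'))
for z in (.03,.04,.05,.06,.072): print(z,P(c2,[(375,212),(434,212)],z),P(c0,[(286,75),(318,74)],z))
for z in (-.005,.005,.015,.025):
  print(z,[(proj(c2,p2+r2.apply([x,y,z]))[0]*1.5625).round().tolist() for x in (.0075,-.0075) for y in (-.0176,.0176)])
print(c['dist_coeffs'])
cv2.imwrite('pics/g.png',cv2.resize(c['img'],(800,600),interpolation=cv2.INTER_CUBIC)[:,:,::-1])
E
```

```text
0.03 [[0.3981, 0.4293], [0.4251, 0.432]] [[0.3909, 0.4391], [0.4144, 0.4398]]
0.04 [[0.3986, 0.4305], [0.4243, 0.4331]] [[0.3932, 0.4376], [0.4161, 0.4383]]
0.05 [[0.3991, 0.4316], [0.4236, 0.4341]] [[0.3955, 0.4361], [0.4179, 0.4368]]
0.06 [[0.3996, 0.4328], [0.4229, 0.4352]] [[0.3979, 0.4346], [0.4196, 0.4353]]
0.072 [[0.4002, 0.4342], [0.422, 0.4364]] [[0.4007, 0.4328], [0.4216, 0.4335]]
-0.005 [[359.0, 366.0], [453.0, 366.0], [360.0, 402.0], [452.0, 402.0]]
0.005 [[361.0, 355.0], [451.0, 355.0], [362.0, 390.0], [450.0, 390.0]]
0.015 [[363.0, 345.0], [449.0, 345.0], [364.0, 378.0], [448.0, 378.0]]
0.025 [[365.0, 336.0], [447.0, 336.0], [366.0, 368.0], [446.0, 368.0]]
[0.00228123 0.         0.         0.         0.        ]
```

View pics/g.png

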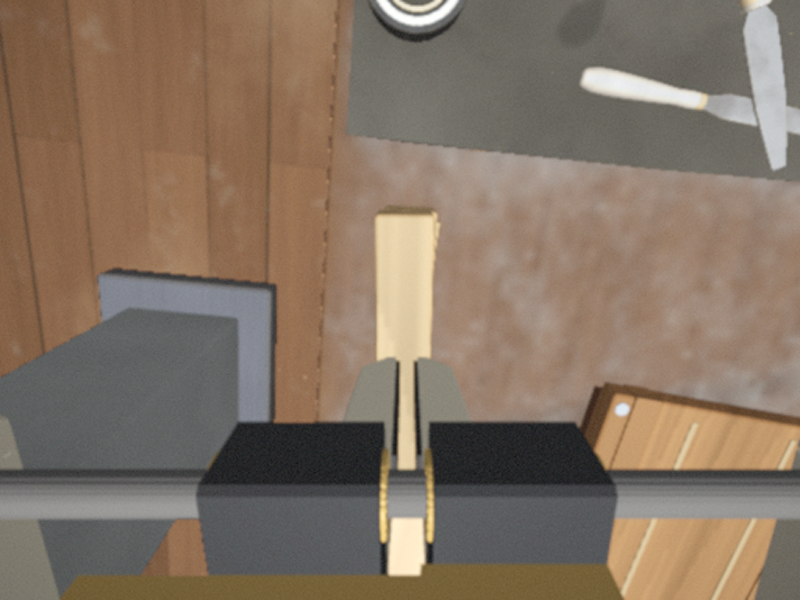

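The slat height (≈0.07) is confirmed, but the visible fingertips end near the TCP level, not 25 mm ahead of it. I'll open, go about 19 mm lower, and close gently.

play_rows([
  {"claw": 0.5,"travel": [0,0,-0.02],"delta_rot": [0,0,0]},
  {"claw": 0.5,"travel": [0,0,-0.02],"delta_rot": [0,0,0]},
  {"claw": 0.5,"travel": [0,0,-0.02],"delta_rot": [0,0,0]},
  {"claw": 0.5,"travel": [0,0,-0.02],"delta_rot": [0,0,0]},
  {"claw": 0.5,"travel": [0,0,-0.02],"delta_rot": [0,0,0]},
  {"claw": 0.5,"travel": [0,0,-0.02],"delta_rot": [0,0,0]},
  {"claw": 0.5,"travel": [0,0,0.01],"delta_rot": [0,0,0]},
  {"claw": 0.5,"travel": [0,0,0.032],"delta_rot": [0,0,0]},
  {"claw": 0.5,"travel": [0,0,0.032],"delta_rot": [0,0,0]},
  {"claw": 0.5,"travel": [0,0,0.032],"delta_rot": [0,0,0]},
])

```text
time_s: 7.55
ee_pos: [0.4163, 0.3721, 0.0611]
ee_rot: [0.0, 0.67, 0.742, 0.0]
contact_force: [0.7, 0.2, 0.2]
finger_gap: 0.501
grip_force: 0.0
```

play_rows([
  {"claw": 0.1,"travel": [0,0,0],"delta_rot": [0,0,0]},
  {"claw": 0.1,"travel": [0,0,0],"delta_rot": [0,0,0]},
  {"claw": 0.1,"travel": [0,0,0],"delta_rot": [0,0,0]},
  {"claw": 0.1,"travel": [0,0,0],"delta_rot": [0,0,0]},
  {"claw": 0.1,"travel": [0,0,0],"delta_rot": [0,0,0]},
], squeeze=15)

```text
time_s: 8.05
ee_pos: [0.4171, 0.3727, 0.0621]
ee_rot: [0.0, 0.67, 0.742, 0.001]
contact_force: [-0.6, -0.3, 1.6]
finger_gap: 0.235
grip_force: 14.9
```

Gripped at 22 mm wide. With a slat held, TCP = underside + 8 mm. Now lift and carry.

```bash
sed -i 's/z+.025\])/z])/; s/height of fingertips/TCP height (slat underside + 8mm)/' h.py; python3 -c "
from h import *
x,y=spot(-.028,0);print(x,y);go(.418,.372,.118,5.6);go(x,y,.115,-5.5);go(x,y,.0345,-5.5)"
```

```text
0.5696289064457191 0.2656836810705663
travel [-0.0012, 0.0017, -0.0931] rot [0.0015, -0.0007, 0.0021] rows 1.1 t 8.05
travel [-0.203, 0.2352, -0.0878] rot [0.0014, -0.0008, 0.1255] rows 3.9 t 8.05
travel [-0.2032, 0.2349, 0.0464] rot [0.0014, -0.0008, 0.1255] rows 3.8 t 8.05
```

play_rows([
  {"claw": 0.1,"travel": [0,0,-0.03],"delta_rot": [0,0,0]},
  {"claw": 0.1,"travel": [0,0,-0.09],"delta_rot": [0,0,0]},
  {"claw": 0.1,"travel": [0,0,-0.0878],"delta_rot": [0,0,0]},
  {"claw": 0.1,"travel": [-0.06,0.07,-0.0878],"delta_rot": [0.0014,-0.0008,0.04]},
  {"claw": 0.1,"travel": [-0.12,0.14,-0.0878],"delta_rot": [0.0014,-0.0008,0.08]},
  {"claw": 0.1,"travel": [-0.18,0.21,-0.0878],"delta_rot": [0.0014,-0.0008,0.12]},
  {"claw": 0.1,"travel": [-0.203,0.2352,-0.0878],"delta_rot": [0.0014,-0.0008,0.1255]},
  {"claw": 0.1,"travel": [-0.203,0.2352,-0.0878],"delta_rot": [0.0014,-0.0008,0.1255]},
  {"claw": 0.1,"travel": [-0.203,0.2352,-0.0878],"delta_rot": [0.0014,-0.0008,0.1255]},
  {"claw": 0.1,"travel": [-0.203,0.2352,-0.0878],"delta_rot": [0.0014,-0.0008,0.1255]},
])

```text
time_s: 9.05
ee_pos: [0.5684, 0.266, 0.1139]
ee_rot: [-0.0, 0.74, 0.673, -0.001]
contact_force: [-1.2, 0.6, -1.1]
finger_gap: 0.237
grip_force: 14.9
```

```bash
python3 - <<'E'
from h import *
s,p,r=st();print(s['finger_gap'],s['grip_force'],p)
c=camera('wrist');import pickle;pickle.dump(c,open('i.pkl','wb'))
for n,z in (('long_upper',.1),):
  for d in trace(c,n)[:2]:
    k=max(cv2.findContours(d['pixels'].astype('uint8'),0,1)[0],key=cv2.contourArea);b=cv2.boxPoints(cv2.minAreaRect(k));print(d['conf'],b.round(1).tolist())
x,y=spot(-.028,0);go(x,y,.06,-5.5);go(x,y,.0350,-5.5)
cv2.imwrite('pics/i.png',cv2.resize(c['img'],(800,600),interpolation=cv2.INTER_CUBIC)[:,:,::-1])
E
```

```text
0.23676448689414326 14.940294474363327 [0.56840101 0.26602754 0.11385008]
0.68 [[240.0, 137.0], [281.0, 137.0], [281.0, 299.0], [240.0, 299.0]]
travel [-0.0011, 0.0024, 0.0904] rot [-0.0007, 0.0003, 0.001] rows 1.1 t 9.15
travel [-0.0011, 0.0025, 0.1321] rot [-0.0007, 0.0003, 0.001] rows 1.6 t 9.15
```

View pics/i.png

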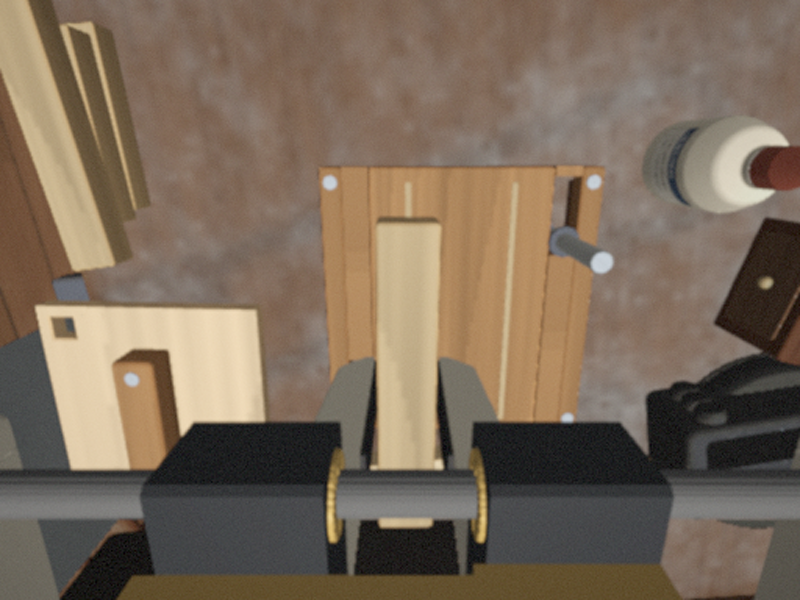

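The slat is held parallel to the left line at px (408,222)–(408,520). The next pile slat's lower end is at (95,265).

```bash
python3 - <<'E'
from h import *
import pickle
c=pickle.load(open('i.pkl','rb'));f=1/1.5625;s,p,r=st()
P=lambda l,z:ray(c,(np.array(l,float)+.5)*f-.5,z)
for e in P([(377,222),(440,222),(378,518),(434,518)],.124): print(r.as_matrix().T@(e-p)*1000)
print(P([(76,268),(115,262),(0,60),(0,90),(35,0)],.054)[:,:2].round(4).tolist())
E
```

```text
[61.13973554 -9.23462221 -9.76869406]
[61.11218577 11.35656373 -9.79254899]
[-57.0785852  -11.19911073  -9.70423422]
[-57.08697967  11.28060264  -9.73028842]
[[0.4104, 0.3111], [0.4302, 0.3122], [0.4058, 0.4038], [0.4016, 0.3923], [0.4283, 0.4243]]
```

play_rows([
  {"claw": 0.1,"travel": [-0.0011,0.0025,0.06],"delta_rot": [-0.0007,0.0003,0.001]},
  {"claw": 0.1,"travel": [-0.0011,0.0025,0.11],"delta_rot": [-0.0007,0.0003,0.001]},
  {"claw": 0.1,"travel": [-0.0011,0.0025,0.125],"delta_rot": [-0.0007,0.0003,0.001]},
  {"claw": 0.1,"travel": [-0.0011,0.0025,0.13],"delta_rot": [-0.0007,0.0003,0.001]},
  {"claw": 0.1,"travel": [-0.0011,0.0025,0.132],"delta_rot": [-0.0007,0.0003,0.001]},
  {"claw": 0.1,"travel": [-0.0011,0.0025,0.132],"delta_rot": [-0.0007,0.0003,0.001]},
  {"claw": 0.1,"travel": [-0.0011,0.0025,0.132],"delta_rot": [-0.0007,0.0003,0.001]},
  {"claw": 0.1,"travel": [-0.0011,0.0025,0.132],"delta_rot": [-0.0007,0.0003,0.001]},
])

```text
time_s: 9.95
ee_pos: [0.5716, 0.265, 0.0366]
ee_rot: [0.001, 0.741, 0.672, 0.001]
contact_force: [0.0, -0.8, -0.2]
finger_gap: 0.234
grip_force: 14.9
```

```bash
python3 -c "
from h import *
s,p,r=st();print(p)
x,y=spot(-.028,0);go(x,y,.0335,-5.5);go(x,y,.075,-5.5)"
```

```text
[0.57161467 0.26498496 0.03657648]
travel [0.0008, -0.0034, 0.0051] rot [0.0015, -0.0005, -0.001] rows 0.1 t 9.95
travel [0.0009, -0.0033, -0.064] rot [0.0015, -0.0005, -0.001] rows 0.8 t 9.95
```

```bash
cat >> h.py <<'E'
import json
def load():
    P=np.array([.231,.554,.219]);a=1.5708+1.091+.085;Y=np.array([np.cos(a-0),np.sin(a-0),0])
    q=R.from_quat([.196116,.980581,0,0])
    for t,w in json.load(open('cmds.json')):
        P=P+q.apply(np.array(t)*.6);q=q*R.from_rotvec(np.array(w)*np.pi/2)
    return P,q
def add(*tw):
    L=json.load(open('cmds.json'));L+=[list(x) for x in tw];json.dump(L,open('cmds.json','w'));return
def go(x,y,z,yaw):
    """tool y at world angle yaw deg (mod 180); z = TCP height (slat underside + 8mm)"""
    p,r=load();cur=r.as_matrix()[:2,1];a=np.degrees(np.arctan2(cur[1],cur[0]))
    yw=np.radians(a+(yaw-a+90)%180-90);Y=np.array([np.cos(yw),np.sin(yw),0]);Z=np.array([0,0,-1.]);M=np.c_[np.cross(Y,Z),Y,Z]
    d=np.array([x,y,z])-p
    t=r.as_matrix().T@d/.6;w=(r.inv()*R.from_matrix(M)).as_rotvec()/(np.pi/2)
    print('travel',t.round(4).tolist(),'rot',w.round(4).tolist(),'rows',round(max(np.linalg.norm(d)/.05,np.linalg.norm(w)*90/8.59),1))
E
cat > cmds.json <<'E'
[[[-0.5462,-0.2308,-0.0431],[0,0,0.7487]],[[0.1196,-0.1045,0.2701],[0,0,-0.0616]],[[-0.1998,0.233,-0.0667],[0.0016,-0.0011,0.1247]],[[0.1519,-0.2683,0.0695],[-0.0026,0.0016,-0.1275]],[[0,0,0.001],[0,0,0]],[[0,0,0.032],[0,0,0]],[[-0.203,0.2352,-0.0878],[0.0014,-0.0008,0.1255]],[[-0.0011,0.0025,0.132],[-0.0007,0.0003,0.001]]]
E
python3 -c "
from h import *
print(load()[0],load()[1].as_matrix().round(4))
s,p,r=st();print(p,r.as_matrix().round(4))
x,y=spot(-.028,0);print(x,y);go(x,y,.0335,-5.5)
L=json.load(open('cmds.json'))
for n in range(1,9):
  json.dump(L[:n],open('cmds.json','w'));print(load()[0].round(4))
"
```

```text
[0.57102701 0.26482953 0.0351498 ] [[ 9.740e-02  9.952e-01  5.000e-04]
 [ 9.952e-01 -9.740e-02 -1.000e-04]
 [-1.000e-04  5.000e-04 -1.000e+00]]
[0.57161467 0.26498496 0.03657648] [[ 9.750e-02  9.952e-01  2.400e-03]
 [ 9.952e-01 -9.750e-02  6.000e-04]
 [ 8.000e-04  2.300e-03 -1.000e+00]]
0.5696289064457191 0.2656836810705663
travel [0.0012, -0.0025, 0.0027] rot [0.0003, 0.0, -0.001] rows 0.0
[0.4802 0.3001 0.2449]
[0.4176 0.3719 0.0828]
[0.5683 0.2661 0.1228]
[0.417  0.3726 0.0813]
[0.417  0.3726 0.0807]
[0.417  0.3726 0.0615]
[0.5696 0.2657 0.1144]
[0.571  0.2648 0.0351]
```

```bash
python3 -c "
from h import *
add([[0.0012,-0.0025,0.0035],[0,0,0]])
go(.5696,.2657,.11,-5.5);go(.44,.32,.17,0)"
```

```text
travel [0.0, 0.0001, -0.1283] rot [0.0003, 0.0, -0.001] rows 1.5
travel [0.069, -0.2237, -0.2284] rot [0.0003, 0.0001, -0.0621] rows 3.9
```

play_rows([
  {"claw": 0.1,"travel": [0.0012,-0.0025,0.0],"delta_rot": [0,0,0]},
  {"claw": 0.1,"travel": [0.0012,-0.0025,0.0035],"delta_rot": [0,0,0]},
  {"claw": 0.1,"travel": [0.0012,-0.0025,0.0035],"delta_rot": [0,0,0]},
  {"claw": 0.1,"travel": [0.0012,-0.0025,0.0035],"delta_rot": [0,0,0]},
  {"claw": 0.42,"travel": [0.0012,-0.0025,0.0035],"delta_rot": [0,0,0]},
  {"claw": 0.42,"travel": [0.0012,-0.0025,0.0035],"delta_rot": [0,0,0]},
  {"claw": 0.42,"travel": [0.0012,-0.0025,0.0035],"delta_rot": [0,0,0]},
  {"claw": 0.42,"travel": [0.0012,-0.0025,0.0035],"delta_rot": [0,0,0]},
])

```text
time_s: 10.75
ee_pos: [0.5692, 0.2654, 0.0329]
ee_rot: [0.0, 0.741, 0.672, -0.0]
contact_force: [0.4, 0.4, -0.9]
finger_gap: 0.415
grip_force: 0.0
```

play_rows([
  {"claw": 0.42,"travel": [0,0,-0.08],"delta_rot": [0,0,0]},
  {"claw": 0.5,"travel": [0,0,-0.16],"delta_rot": [0,0,0]},
  {"claw": 0.5,"travel": [0.035,-0.11,-0.2284],"delta_rot": [0,0,-0.03]},
  {"claw": 0.5,"travel": [0.069,-0.2237,-0.2284],"delta_rot": [0.0003,0.0001,-0.0621]},
  {"claw": 0.5,"travel": [0.069,-0.2237,-0.2284],"delta_rot": [0.0003,0.0001,-0.0621]},
  {"claw": 0.5,"travel": [0.069,-0.2237,-0.2284],"delta_rot": [0.0003,0.0001,-0.0621]},
  {"claw": 0.5,"travel": [0.069,-0.2237,-0.2284],"delta_rot": [0.0003,0.0001,-0.0621]},
])

```text
time_s: 11.45
ee_pos: [0.4393, 0.3204, 0.1707]
ee_rot: [0.0, 0.706, 0.708, 0.001]
contact_force: [0.1, -0.0, -0.0]
finger_gap: 0.501
grip_force: 0.0
```

```bash
python3 - <<'E'
from h import *
import pickle
add([[0.069,-0.2237,-0.2284],[0.0003,0.0001,-0.0621]])
c=camera('wrist');pickle.dump(c,open('j.pkl','wb'));print(st()[1],load()[0])
for n,z in (('long_lower',.054),('long_upper',.044),('short_upper',.036)):
  for d in trace(c,n)[:3]:
    k=max(cv2.findContours(d['pixels'].astype('uint8'),0,1)[0],key=cv2.contourArea);b=cv2.boxPoints(cv2.minAreaRect(k));print(n,round(d['conf'],2),b.round(1).tolist(),ray(c,b,z)[:,:2].round(4).tolist())
im=cv2.resize(c['img'],(800,600),interpolation=cv2.INTER_CUBIC)
cv2.imwrite('pics/j.png',im[:,:,::-1])
E
```

```text
[0.44004072 0.31984752 0.17031382] [0.43998811 0.3199881  0.17001698]
long_lower 0.63 [[215.89999389648438, 63.20000076293945], [241.3000030517578, 61.29999923706055], [251.6999969482422, 196.3000030517578], [226.3000030517578, 198.3000030517578]] [[0.4014, 0.4326], [0.4235, 0.4342], [0.4316, 0.3119], [0.4065, 0.3098]]
long_upper 0.97 [[354.6000061035156, 267.8999938964844], [378.3999938964844, 171.1999969482422], [406.29998779296875, 178.0], [382.3999938964844, 274.79998779296875]] [[0.5439, 0.226], [0.5573, 0.335], [0.586, 0.328], [0.5756, 0.2174]]
short_upper 0.62 [[243.0, 81.0], [247.0, 81.0], [247.0, 117.0], [243.0, 117.0]] [[0.4237, 0.4193], [0.4275, 0.4193], [0.4271, 0.3866], [0.4232, 0.3866]]
```

View pics/j.png

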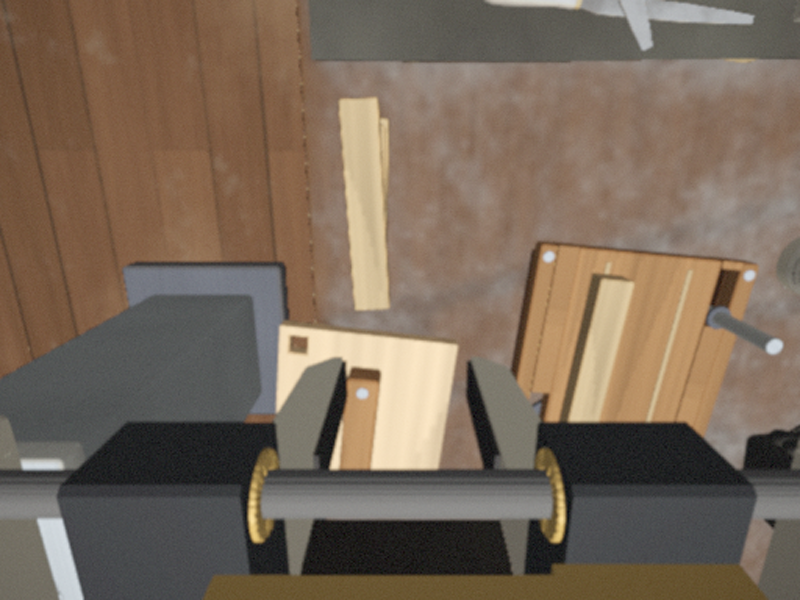

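The first slat lies on its line at (605,350). long_lower is at (359,98)–(372,308), centred near (0.416, 0.372), with its closing yaw ≈ 2.7°.

```bash
python3 - <<'E'
from h import *
import pickle
c=pickle.load(open('j.pkl','rb'));f=1/1.5625
print(ray(c,(np.array([(359,98),(372,308.5)])+.5)*f-.5,.054)[:,:2])
print('placed far end',[ (np.array(q[:2])).round(4) for q in ray(c,(np.array([(596,273),(634,281)])+.5)*f-.5,.044)], [spot(-.028+d,.062).round(4) for d in(-.011,.011)])
go(.4158,.372,.09,2.7);go(.4158,.372,.0438,2.7)
E
```

```text
[[0.41330508 0.43320454]
 [0.41800105 0.3108997 ]]
placed far end [array([0.5606, 0.3316]), array([0.5855, 0.3263])] [array([0.5646, 0.3285]), array([0.5865, 0.3263])]
travel [0.0867, -0.0403, 0.1334] rot [0.0, -0.0, -0.03] rows 2.0
travel [0.0867, -0.0403, 0.2104] rot [0.0, -0.0, -0.03] rows 2.8
```

Placed end matches the model within about 2 mm. Next, slat 2.

play_rows([
  {"claw": 0.5,"travel": [0.0867,-0.0403,0.1],"delta_rot": [0,0,-0.03]},
  {"claw": 0.5,"travel": [0.0867,-0.0403,0.1334],"delta_rot": [0,0,-0.03]},
  {"claw": 0.5,"travel": [0.0867,-0.0403,0.1334],"delta_rot": [0,0,-0.03]},
  {"claw": 0.5,"travel": [0.0867,-0.0403,0.2104],"delta_rot": [0,0,-0.03]},
  {"claw": 0.5,"travel": [0.0867,-0.0403,0.2104],"delta_rot": [0,0,-0.03]},
  {"claw": 0.1,"travel": [0.0867,-0.0403,0.2104],"delta_rot": [0,0,-0.03]},
  {"claw": 0.1,"travel": [0.0867,-0.0403,0.2104],"delta_rot": [0,0,-0.03]},
  {"claw": 0.1,"travel": [0.0867,-0.0403,0.2104],"delta_rot": [0,0,-0.03]},
  {"claw": 0.1,"travel": [0.0867,-0.0403,0.2104],"delta_rot": [0,0,-0.03]},
  {"claw": 0.1,"travel": [0.0867,-0.0403,0.2104],"delta_rot": [0,0,-0.03]},
], squeeze=15)

```text
time_s: 12.65
ee_pos: [0.4168, 0.3727, 0.0461]
ee_rot: [0.0, 0.69, 0.724, 0.002]
contact_force: [-0.7, 1.0, 6.4]
finger_gap: 0.231
grip_force: 15.0
```

```bash
python3 - <<'E'
from h import *
add([[0.0867,-0.0403,0.2104],[0,0,-0.03]])
x,y=spot(.028,0);print(x,y);go(.4158,.372,.12,2.7);go(x,y,.12,-5.5);go(x,y,.038,-5.5);go(x,y,.033,-5.5)
E
```

```text
0.625371093554281 0.26031631892943374
travel [-0.0, -0.0, -0.127] rot [0.0, -0.0, -0.0] rows 1.5
travel [-0.2024, 0.3401, -0.127] rot [0.0, -0.0, 0.0911] rows 5.0
travel [-0.2024, 0.3401, 0.0096] rot [0.0, -0.0, 0.0911] rows 4.8
travel [-0.2024, 0.3401, 0.018] rot [0.0, -0.0, 0.0911] rows 4.8
```

play_rows([
  {"claw": 0.1,"travel": [0,0,-0.04],"delta_rot": [0,0,0]},
  {"claw": 0.1,"travel": [0,0,-0.1],"delta_rot": [0,0,0]},
  {"claw": 0.1,"travel": [0,0,-0.127],"delta_rot": [0,0,0]},
  {"claw": 0.1,"travel": [-0.05,0.085,-0.127],"delta_rot": [0,0,0.03]},
  {"claw": 0.1,"travel": [-0.1,0.17,-0.127],"delta_rot": [0,0,0.06]},
  {"claw": 0.1,"travel": [-0.15,0.255,-0.127],"delta_rot": [0,0,0.0911]},
  {"claw": 0.1,"travel": [-0.2024,0.3401,-0.127],"delta_rot": [0,0,0.0911]},
  {"claw": 0.1,"travel": [-0.2024,0.3401,-0.127],"delta_rot": [0,0,0.0911]},
  {"claw": 0.1,"travel": [-0.2024,0.3401,-0.127],"delta_rot": [0,0,0.0911]},
  {"claw": 0.1,"travel": [-0.2024,0.3401,-0.06],"delta_rot": [0,0,0.0911]},
])

```text
time_s: 13.65
ee_pos: [0.6311, 0.2609, 0.0872]
ee_rot: [0.003, 0.741, 0.672, 0.006]
contact_force: [0.7, 0.0, 0.4]
finger_gap: 0.239
grip_force: 14.9
```

```bash
python3 - <<'E'
from h import *
import pickle
add([[-0.2024,0.3401,-0.06],[0,0,0.0911]])
x,y=spot(.028,0);print(load()[0],st()[1],st()[0]['grip_force'],st()[0]['contact_force']);go(x,y,.040,-5.5);go(x,y,.0355,-5.5)
c=camera('wrist');pickle.dump(c,open('k.pkl','wb'))
s,p,r=st()
for d in trace(c,'long_lower')[:3]:
    k=max(cv2.findContours(d['pixels'].astype('uint8'),0,1)[0],key=cv2.contourArea);b=cv2.boxPoints(cv2.minAreaRect(k));print(round(d['conf'],2),(r.as_matrix().T@(ray(c,b,p[2]+.008)-p).T).T.round(4).tolist())
E
```

```text
[0.62536361 0.26031298 0.07978154] [0.6311425  0.26086013 0.08724026] 14.913426786661148 [0.68524239 0.04736741 0.37413438]
travel [0.0, 0.0, 0.0663] rot [0.0, -0.0, -0.0] rows 0.8
travel [0.0, 0.0, 0.0738] rot [0.0, -0.0, -0.0] rows 0.9
0.87 [[0.0641, -0.0041, -0.008], [0.064, 0.0182, -0.0081], [-0.0412, 0.0201, -0.008], [-0.0409, -0.0063, -0.008]]
```

play_rows([
  {"claw": 0.1,"travel": [0,0,0.03],"delta_rot": [0,0,0]},
  {"claw": 0.1,"travel": [0,0,0.06],"delta_rot": [0,0,0]},
  {"claw": 0.1,"travel": [0,0,0.07],"delta_rot": [0,0,0]},
  {"claw": 0.1,"travel": [0,0,0.0738],"delta_rot": [0,0,0]},
  {"claw": 0.1,"travel": [0,0,0.0738],"delta_rot": [0,0,0]},
  {"claw": 0.1,"travel": [0,0,0.0738],"delta_rot": [0,0,0]},
])

```text
time_s: 14.35
ee_pos: [0.6254, 0.2605, 0.0361]
ee_rot: [0.0, 0.74, 0.672, 0.0]
contact_force: [0.2, -0.5, 0.3]
finger_gap: 0.234
grip_force: 15.0
```

```bash
python3 -c "
from h import *
add([[0,0,.0738],[0,0,0]],[[0,0,.0025],[0,0,0]])
print(load()[0]);go(.44,.32,.17,0)"
```

```text
[0.62536582 0.26031634 0.03400154]
travel [0.0694, -0.317, -0.2267] rot [0.0, -0.0, -0.0611] rows 4.8
```

play_rows([
  {"claw": 0.1,"travel": [0,0,0.0025],"delta_rot": [0,0,0]},
  {"claw": 0.1,"travel": [0,0,0.0025],"delta_rot": [0,0,0]},
  {"claw": 0.1,"travel": [0,0,0.0025],"delta_rot": [0,0,0]},
  {"claw": 0.42,"travel": [0,0,0.0025],"delta_rot": [0,0,0]},
  {"claw": 0.42,"travel": [0,0,0.0025],"delta_rot": [0,0,0]},
  {"claw": 0.42,"travel": [0,0,0.0025],"delta_rot": [0,0,0]},
  {"claw": 0.42,"travel": [0,0,0.0025],"delta_rot": [0,0,0]},
])

```text
time_s: 15.05
ee_pos: [0.625, 0.2601, 0.0338]
ee_rot: [-0.0, 0.74, 0.672, -0.0]
contact_force: [-0.5, -0.2, -0.5]
finger_gap: 0.415
grip_force: 0.0
```

play_rows([
  {"claw": 0.42,"travel": [0,0,-0.08],"delta_rot": [0,0,0]},
  {"claw": 0.5,"travel": [0,0,-0.16],"delta_rot": [0,0,0]},
  {"claw": 0.5,"travel": [0.02,-0.08,-0.22],"delta_rot": [0,0,-0.02]},
  {"claw": 0.5,"travel": [0.035,-0.16,-0.2267],"delta_rot": [0,0,-0.04]},
  {"claw": 0.5,"travel": [0.052,-0.24,-0.2267],"delta_rot": [0,0,-0.0611]},
  {"claw": 0.5,"travel": [0.0694,-0.317,-0.2267],"delta_rot": [0,0,-0.0611]},
  {"claw": 0.5,"travel": [0.0694,-0.317,-0.2267],"delta_rot": [0,0,-0.0611]},
  {"claw": 0.5,"travel": [0.0694,-0.317,-0.2267],"delta_rot": [0,0,-0.0611]},
])

```text
time_s: 15.85
ee_pos: [0.4388, 0.3204, 0.1704]
ee_rot: [0.0, 0.706, 0.708, 0.0]
contact_force: [-0.3, -0.5, -0.3]
finger_gap: 0.498
grip_force: 0.0
```

```bash
python3 - <<'E'
from h import *
import pickle
add([[0.0694,-0.317,-0.2267],[0,0,-0.0611]])
c=camera('wrist');pickle.dump(c,open('l.pkl','wb'));print(st()[1],load()[0])
def mids(b,z):
    w=ray(c,b,z)[:,:2];e=[np.linalg.norm(w[i]-w[(i+1)%4]) for i in range(4)];i=int(np.argmin([e[0]+e[2],e[1]+e[3]]))
    m=[(w[i]+w[(i+1)%4])/2,(w[(i+2)%4]+w[(i+3)%4])/2];d=m[0]-m[1];return (sum(m)/2).round(4),np.degrees(np.arctan2(d[1],d[0])).round(1),np.round(e,4)
for n,z in (('short_upper',.036),('short_lower',.036),('long_lower',.044),('long_upper',.044)):
  for d in trace(c,n)[:3]:
    k=max(cv2.findContours(d['pixels'].astype('uint8'),0,1)[0],key=cv2.contourArea);b=cv2.boxPoints(cv2.minAreaRect(k));print(n,round(d['conf'],2),(b*1.5625).round(0).tolist(),*mids(b,z))
im=cv2.resize(c['img'],(800,600),interpolation=cv2.INTER_CUBIC)
cv2.imwrite('pics/l.png',im[:,:,::-1])
E
```

```text
[0.44005831 0.32006483 0.17056867] [0.44002781 0.31999038 0.17001698]
short_upper 0.81 [[347.0, 124.0], [385.0, 123.0], [388.0, 272.0], [350.0, 273.0]] [0.4148 0.3754] 89.9 [0.0229 0.0909 0.0251 0.091 ]
short_upper 0.32 [[506.0, 418.0], [522.0, 237.0], [791.0, 261.0], [774.0, 442.0]] [0.6057 0.2787] 174.5 [0.1314 0.176  0.1373 0.1993]
short_lower 0.68 [[265.0, 460.0], [280.0, 319.0], [457.0, 338.0], [442.0, 479.0]] [0.4072 0.2342] 172.9 [0.113  0.1206 0.1147 0.1332]
short_lower 0.58 [[348.0, 125.0], [385.0, 124.0], [390.0, 271.0], [353.0, 272.0]] [0.4159 0.3753] 90.8 [0.022  0.0901 0.0241 0.0903]
short_lower 0.55 [[356.0, 123.0], [357.0, 114.0], [389.0, 119.0], [388.0, 128.0]] [0.4188 0.4224] 171.7 [0.0054 0.0191 0.0054 0.0192]
long_lower 0.64 [[629.0, 416.0], [675.0, 274.0], [723.0, 289.0], [677.0, 432.0]] [0.62   0.2739] 82.8 [0.1041 0.0339 0.1059 0.0376]
long_lower 0.19 [[506.0, 417.0], [522.0, 238.0], [789.0, 261.0], [773.0, 441.0]] [0.6007 0.2822] 174.8 [0.1266 0.1703 0.1321 0.1926]
long_upper 0.82 [[556.0, 418.0], [593.0, 268.0], [634.0, 278.0], [598.0, 428.0]] [0.5656 0.2771] 83.9 [0.1083 0.028  0.1095 0.0311]
```

View pics/l.png

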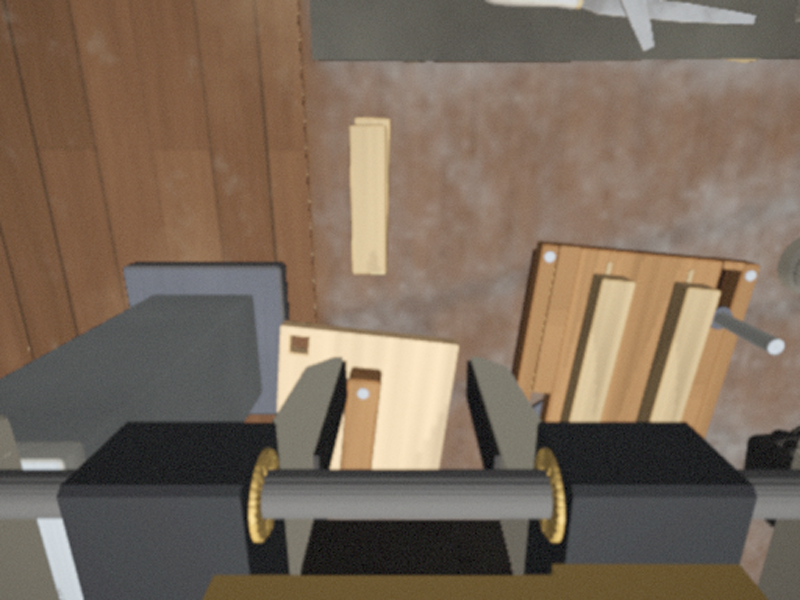

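Both long slats lie on their lines at (605,350) and (690,350). short_upper is at (368,200), centre (0.415, 0.375), closing yaw ≈ 0.5°. Next, grasp it.

```bash
python3 - <<'E'
from h import *
import pickle
c=pickle.load(open('l.pkl','rb'));f=1/1.5625
w=ray(c,(np.array([(349.5,126),(386,125.5),(387,273),(352.5,274.5)])+.5)*f-.5,.036)[:,:2];print(w.round(4).tolist(),w.mean(0))
go(.4152,.3753,.08,.5);go(.4152,.3753,.028,.5)
E
```

```text
[[0.4049, 0.4197], [0.4267, 0.42], [0.4264, 0.3296], [0.4038, 0.3285]] [0.41543732 0.37445868]
travel [0.0922, -0.0414, 0.15] rot [0.0, -0.0, -0.0056] rows 2.2
travel [0.0922, -0.0414, 0.2367] rot [0.0, -0.0, -0.0056] rows 3.1
```

play_rows([
  {"claw": 0.5,"travel": [0.0915,-0.041,0.08],"delta_rot": [0,0,-0.0056]},
  {"claw": 0.5,"travel": [0.0915,-0.041,0.15],"delta_rot": [0,0,-0.0056]},
  {"claw": 0.5,"travel": [0.0915,-0.041,0.15],"delta_rot": [0,0,-0.0056]},
  {"claw": 0.45,"travel": [0.0915,-0.041,0.22],"delta_rot": [0,0,-0.0056]},
  {"claw": 0.4,"travel": [0.0915,-0.041,0.2367],"delta_rot": [0,0,-0.0056]},
  {"claw": 0.1,"travel": [0.0915,-0.041,0.2367],"delta_rot": [0,0,-0.0056]},
  {"claw": 0.1,"travel": [0.0915,-0.041,0.2367],"delta_rot": [0,0,-0.0056]},
  {"claw": 0.1,"travel": [0.0915,-0.041,0.2367],"delta_rot": [0,0,-0.0056]},
  {"claw": 0.1,"travel": [0.0915,-0.041,0.2367],"delta_rot": [0,0,-0.0056]},
  {"claw": 0.1,"travel": [0.0915,-0.041,0.2367],"delta_rot": [0,0,-0.0056]},
], squeeze=15)

```text
time_s: 17.1
ee_pos: [0.4168, 0.3756, 0.0304]
ee_rot: [0.0, 0.704, 0.71, 0.002]
contact_force: [0.8, -1.1, 7.3]
finger_gap: 0.237
grip_force: 15.0
```

```bash
python3 - <<'E'
from h import *
add([[0.0915,-0.041,0.2367],[0,0,-0.0056]])
print(load()[0])
x,y=spot(0,-.028);print(x,y);go(.48,.34,.16,45);go(x,y,.12,84.5)
E
```

```text
[0.41543735 0.37490201 0.02799983]
0.5948163189294338 0.235128906445719
travel [-0.0591, 0.1071, -0.22] rot [0.0, -0.0, -0.4944] rows 5.2
travel [-0.2356, 0.2969, -0.1533] rot [0.0001, -0.0, -0.9333] rows 9.8
```

play_rows([
  {"claw": 0.1,"travel": [0,0,-0.05],"delta_rot": [0,0,0]},
  {"claw": 0.1,"travel": [0,0,-0.12],"delta_rot": [0,0,-0.05]},
  {"claw": 0.1,"travel": [0,0,-0.16],"delta_rot": [0,0,-0.14]},
  {"claw": 0.1,"travel": [-0.03,0.04,-0.16],"delta_rot": [0,0,-0.23]},
  {"claw": 0.1,"travel": [-0.06,0.08,-0.16],"delta_rot": [0,0,-0.32]},
  {"claw": 0.1,"travel": [-0.1,0.13,-0.16],"delta_rot": [0,0,-0.41]},
  {"claw": 0.1,"travel": [-0.14,0.18,-0.16],"delta_rot": [0,0,-0.5]},
  {"claw": 0.1,"travel": [-0.18,0.23,-0.16],"delta_rot": [0,0,-0.59]},
  {"claw": 0.1,"travel": [-0.22,0.28,-0.1533],"delta_rot": [0,0,-0.68]},
  {"claw": 0.1,"travel": [-0.2356,0.2969,-0.1533],"delta_rot": [0,0,-0.77]},
])

```text
time_s: 18.1
ee_pos: [0.5969, 0.2323, 0.1203]
ee_rot: [0.001, 0.174, 0.985, -0.0]
contact_force: [-0.8, 0.5, -0.7]
finger_gap: 0.233
grip_force: 15.0
```

```bash
python3 - <<'E'
from h import *
add([[-0.2356,0.2969,-0.1533],[0,0,-0.77]])
x,y=spot(0,-.028);print(load()[0],st()[1],st()[0]['grip_force']);go(x,y,.12,84.5);go(x,y,.058,84.5)
E
```

```text
[0.59480261 0.23509891 0.11997821] [0.5969018  0.2322516  0.12028253] 14.955954104661942
travel [-0.0, 0.0001, -0.0] rot [0.0001, 0.0, -0.1633] rows 1.7
travel [-0.0, 0.0, 0.1033] rot [0.0001, 0.0, -0.1633] rows 1.7
```

play_rows([
  {"claw": 0.1,"travel": [0,0,0],"delta_rot": [0,0,-0.09]},
  {"claw": 0.1,"travel": [0,0,0],"delta_rot": [0.0001,0,-0.1633]},
  {"claw": 0.1,"travel": [0,0,0.03],"delta_rot": [0.0001,0,-0.1633]},
  {"claw": 0.1,"travel": [0,0,0.08],"delta_rot": [0.0001,0,-0.1633]},
  {"claw": 0.1,"travel": [0,0,0.1],"delta_rot": [0.0001,0,-0.1633]},
  {"claw": 0.1,"travel": [0,0,0.1033],"delta_rot": [0.0001,0,-0.1633]},
  {"claw": 0.1,"travel": [0,0,0.1033],"delta_rot": [0.0001,0,-0.1633]},
  {"claw": 0.1,"travel": [0,0,0.106],"delta_rot": [0.0001,0,-0.1633]},
  {"claw": 0.1,"travel": [0,0,0.106],"delta_rot": [0.0001,0,-0.1633]},
])

```text
time_s: 19.0
ee_pos: [0.5952, 0.2353, 0.0576]
ee_rot: [0.001, 0.048, 0.999, 0.0]
contact_force: [0.4, 0.2, -0.7]
finger_gap: 0.236
grip_force: 15.0
```

play_rows([
  {"claw": 0.1,"travel": [0,0,0.002],"delta_rot": [0,0,0]},
  {"claw": 0.1,"travel": [0,0,0.003],"delta_rot": [0,0,0]},
  {"claw": 0.1,"travel": [0,0,0.003],"delta_rot": [0,0,0]},
])

```text
time_s: 19.3
ee_pos: [0.5951, 0.2352, 0.0559]
ee_rot: [0.001, 0.048, 0.999, 0.0]
contact_force: [-1.8, -0.9, 5.0]
finger_gap: 0.231
grip_force: 15.0
```

```bash
python3 -c "
from h import *
add([[0,0,.106],[0.0001,0,-.1633]],[[0,0,.003],[0,0,0]])
print(load()[0]);go(.44,.32,.17,0)"
```

```text
[0.5948057  0.23510343 0.05457821]
travel [0.2704, 0.1161, -0.1924] rot [-0.0, 0.0, 0.9389] rows 9.8
```

play_rows([
  {"claw": 0.4,"travel": [0,0,0.003],"delta_rot": [0,0,0]},
  {"claw": 0.4,"travel": [0,0,0.002],"delta_rot": [0,0,0]},
  {"claw": 0.4,"travel": [0,0,0.002],"delta_rot": [0,0,0]},
  {"claw": 0.4,"travel": [0,0,0.002],"delta_rot": [0,0,0]},
  {"claw": 0.4,"travel": [0,0,-0.04],"delta_rot": [0,0,0]},
  {"claw": 0.4,"travel": [0,0,-0.12],"delta_rot": [0,0,0]},
])

```text
time_s: 19.9
ee_pos: [0.591, 0.2338, 0.1222]
ee_rot: [-0.004, 0.048, 0.999, -0.002]
contact_force: [1.2, -0.5, 0.2]
finger_gap: 0.397
grip_force: 0.0
```

```bash
python3 -c "
from h import *
add([[0,0,-.12],[0,0,0]])
print(load()[0]);go(.44,.32,.17,0)"
```

```text
[0.59480474 0.23510914 0.12657821]
travel [0.2704, 0.1161, -0.0724] rot [-0.0, 0.0, 0.9389] rows 9.8
```

play_rows([
  {"claw": 0.4,"travel": [0.02,0.01,-0.05],"delta_rot": [0,0,0.09]},
  {"claw": 0.4,"travel": [0.08,0.035,-0.0724],"delta_rot": [0,0,0.18]},
  {"claw": 0.5,"travel": [0.14,0.06,-0.0724],"delta_rot": [0,0,0.27]},
  {"claw": 0.5,"travel": [0.2,0.085,-0.0724],"delta_rot": [0,0,0.36]},
  {"claw": 0.5,"travel": [0.2704,0.1161,-0.0724],"delta_rot": [0,0,0.45]},
  {"claw": 0.5,"travel": [0.2704,0.1161,-0.0724],"delta_rot": [0,0,0.54]},
  {"claw": 0.5,"travel": [0.2704,0.1161,-0.0724],"delta_rot": [0,0,0.63]},
  {"claw": 0.5,"travel": [0.2704,0.1161,-0.0724],"delta_rot": [0,0,0.72]},
  {"claw": 0.5,"travel": [0.2704,0.1161,-0.0724],"delta_rot": [0,0,0.81]},
  {"claw": 0.5,"travel": [0.2704,0.1161,-0.0724],"delta_rot": [0,0,0.9]},
])

```text
time_s: 20.9
ee_pos: [0.4396, 0.3199, 0.1701]
ee_rot: [0.0, 0.687, 0.726, 0.0]
contact_force: [-0.1, -0.8, -0.6]
finger_gap: 0.499
grip_force: 0.0
```

```bash
cat >> h.py <<'E'
def mids(c,b,z):
    w=ray(c,b,z)[:,:2];e=[np.linalg.norm(w[i]-w[(i+1)%4]) for i in range(4)];i=int(np.argmin([e[0]+e[2],e[1]+e[3]]))
    m=[(w[i]+w[(i+1)%4])/2,(w[(i+2)%4]+w[(i+3)%4])/2];d=m[0]-m[1];return (sum(m)/2).round(4).tolist(),np.degrees(np.arctan2(d[1],d[0])).round(1),np.round(e,4).tolist()
def box(d):
    k=max(cv2.findContours(d['pixels'].astype('uint8'),0,1)[0],key=cv2.contourArea);return cv2.boxPoints(cv2.minAreaRect(k))
E
python3 - <<'E'
from h import *
import pickle
add([[0.2704,0.1161,-0.0724],[0,0,0.9]])
c=camera('wrist');pickle.dump(c,open('m.pkl','wb'));print(st()[1],load()[0])
for n,z in (('short_lower',.018),('short_upper',.062),('long_upper',.044)):
  for d in trace(c,n)[:3]: print(n,round(d['conf'],2),*mids(c,box(d),z))
print([(x['centre'],x['conf']) for x in place_of(c,'short_lower')])
E
```

```text
[0.43968518 0.31989323 0.17015968] [0.43999038 0.3200068  0.17000941]
short_lower 0.85 [0.4156, 0.3809] 88.8 [0.0916, 0.0228, 0.0917, 0.0249]
short_upper 0.79 [0.5889, 0.2495] 179.6 [0.0179, 0.0947, 0.0182, 0.0963]
short_upper 0.53 [0.4093, 0.2478] 172.6 [0.1048, 0.1105, 0.1071, 0.1222]
short_upper 0.27 [0.591, 0.2912] 174.0 [0.1134, 0.16, 0.1197, 0.1803]
long_upper 0.94 [0.5665, 0.2896] 82.9 [0.0826, 0.0283, 0.0837, 0.0307]
[([0.4167, 0.3768, 0.003], 0.77)]
```

```bash
python3 -c "
from h import *
go(.4162,.380,.07,-.8);go(.4162,.380,.014,-.8)"
```

```text
travel [0.1022, -0.0335, 0.1667] rot [0.0, 0.0001, 0.0478] rows 2.4
travel [0.1022, -0.0335, 0.26] rot [0.0, 0.0001, 0.0478] rows 3.4
```

play_rows([
  {"claw": 0.5,"travel": [0.1022,-0.0335,0.08],"delta_rot": [0,0,0.0478]},
  {"claw": 0.5,"travel": [0.1022,-0.0335,0.16],"delta_rot": [0,0,0.0478]},
  {"claw": 0.5,"travel": [0.1022,-0.0335,0.1667],"delta_rot": [0,0,0.0478]},
  {"claw": 0.45,"travel": [0.1022,-0.0335,0.23],"delta_rot": [0,0,0.0478]},
  {"claw": 0.4,"travel": [0.1022,-0.0335,0.26],"delta_rot": [0,0,0.0478]},
  {"claw": 0.1,"travel": [0.1022,-0.0335,0.26],"delta_rot": [0,0,0.0478]},
  {"claw": 0.1,"travel": [0.1022,-0.0335,0.26],"delta_rot": [0,0,0.0478]},
  {"claw": 0.1,"travel": [0.1022,-0.0335,0.26],"delta_rot": [0,0,0.0478]},
  {"claw": 0.1,"travel": [0.1022,-0.0335,0.26],"delta_rot": [0,0,0.0478]},
  {"claw": 0.1,"travel": [0.1022,-0.0335,0.26],"delta_rot": [0,0,0.0478]},
], squeeze=15)

```text
time_s: 22.15
ee_pos: [0.4168, 0.3804, 0.0155]
ee_rot: [0.0, 0.712, 0.702, 0.001]
contact_force: [-0.2, 0.5, 0.1]
finger_gap: 0.235
grip_force: 15.0
```

```bash
python3 - <<'E'
from h import *
add([[0.1022,-0.0335,0.26],[0,0,0.0478]])
s,p,r=st();c=camera('wrist')
for d in trace(c,'short_lower')[:1]:
  b=ray(c,box(d),.018);print(d['conf'],((b-p)@r.as_matrix()).round(4).tolist())
x,y=spot(0,.028);print(x,y);go(x,y,.12,84.5)
E
```

```text
0.73 [[0.0496, -0.0102, -0.0024], [0.0496, 0.0106, -0.0024], [-0.0385, 0.0122, -0.0025], [-0.0385, -0.0119, -0.0026]]
0.6001836810705663 0.29087109355428103
travel [-0.1442, 0.3087, -0.1766] rot [-0.0, 0.0, -0.9478] rows 9.9
```

play_rows([
  {"claw": 0.1,"travel": [0,0,-0.05],"delta_rot": [0,0,0]},
  {"claw": 0.1,"travel": [0,0,-0.12],"delta_rot": [0,0,-0.05]},
  {"claw": 0.1,"travel": [0,0,-0.18],"delta_rot": [0,0,-0.14]},
  {"claw": 0.1,"travel": [-0.02,0.04,-0.19],"delta_rot": [0,0,-0.23]},
  {"claw": 0.1,"travel": [-0.04,0.08,-0.19],"delta_rot": [0,0,-0.32]},
  {"claw": 0.1,"travel": [-0.06,0.13,-0.19],"delta_rot": [0,0,-0.41]},
  {"claw": 0.1,"travel": [-0.085,0.18,-0.19],"delta_rot": [0,0,-0.5]},
  {"claw": 0.1,"travel": [-0.11,0.23,-0.185],"delta_rot": [0,0,-0.59]},
  {"claw": 0.1,"travel": [-0.13,0.28,-0.1766],"delta_rot": [0,0,-0.68]},
  {"claw": 0.1,"travel": [-0.1442,0.3087,-0.1766],"delta_rot": [0,0,-0.77]},
])

```text
time_s: 23.25
ee_pos: [0.6015, 0.2891, 0.1193]
ee_rot: [-0.0, 0.184, 0.983, -0.0]
contact_force: [-0.7, 0.2, -0.2]
finger_gap: 0.233
grip_force: 15.0
```

```bash
python3 - <<'E'
from h import *
add([[-0.1442,0.3087,-0.1766],[0,0,-0.77]])
x,y=spot(0,.028);print(load()[0],st()[1],st()[0]['grip_force']);go(x,y,.12,84.5);go(x,y,.060,84.5);go(x,y,.058,84.5)
E
```

```text
[0.60017495 0.29087225 0.11997386] [0.60147297 0.28913488 0.1193274 ] 14.971212297677994
travel [-0.0, 0.0, -0.0] rot [-0.0, 0.0, -0.1778] rows 1.9
travel [-0.0, 0.0, 0.1] rot [-0.0, 0.0, -0.1778] rows 1.9
travel [-0.0, 0.0, 0.1033] rot [-0.0, 0.0, -0.1778] rows 1.9
```

play_rows([
  {"claw": 0.1,"travel": [0,0,0],"delta_rot": [0,0,-0.09]},
  {"claw": 0.1,"travel": [0,0,0],"delta_rot": [0,0,-0.1778]},
  {"claw": 0.1,"travel": [0,0,0.03],"delta_rot": [0,0,-0.1778]},
  {"claw": 0.1,"travel": [0,0,0.07],"delta_rot": [0,0,-0.1778]},
  {"claw": 0.1,"travel": [0,0,0.095],"delta_rot": [0,0,-0.1778]},
  {"claw": 0.1,"travel": [0,0,0.1],"delta_rot": [0,0,-0.1778]},
  {"claw": 0.1,"travel": [0,0,0.102],"delta_rot": [0,0,-0.1778]},
  {"claw": 0.1,"travel": [0,0,0.104],"delta_rot": [0,0,-0.1778]},
  {"claw": 0.1,"travel": [0,0,0.105],"delta_rot": [0,0,-0.1778]},
  {"claw": 0.1,"travel": [0,0,0.105],"delta_rot": [0,0,-0.1778]},
])

```text
time_s: 24.25
ee_pos: [0.6003, 0.2909, 0.0584]
ee_rot: [0.0, 0.048, 0.999, 0.0]
contact_force: [-3.3, -0.6, 5.4]
finger_gap: 0.235
grip_force: 15.0
```

```bash
python3 -c "
from h import *
add([[0,0,.105],[0,0,-.1778]])
print(load()[0]);
add([[0,0,-.12],[0,0,0]]);print(load()[0]);go(.50,.30,.24,-6)"
```

```text
[0.60017579 0.29086725 0.05697386]
[0.60017483 0.29087297 0.12897386]
travel [0.1676, -0.0009, -0.185] rot [-0.0, -0.0, -0.9945] rows 10.4
```

play_rows([
  {"claw": 0.4,"travel": [0,0,0],"delta_rot": [0,0,0]},
  {"claw": 0.4,"travel": [0,0,0],"delta_rot": [0,0,0]},
  {"claw": 0.4,"travel": [0,0,0],"delta_rot": [0,0,0]},
  {"claw": 0.4,"travel": [0,0,0],"delta_rot": [0,0,0]},
  {"claw": 0.4,"travel": [0,0,-0.05],"delta_rot": [0,0,0]},
  {"claw": 0.4,"travel": [0,0,-0.12],"delta_rot": [0,0,0]},
])

```text
time_s: 24.85
ee_pos: [0.5975, 0.2897, 0.126]
ee_rot: [-0.003, 0.048, 0.999, -0.001]
contact_force: [0.6, 0.1, -0.1]
finger_gap: 0.399
grip_force: 0.0
```

play_rows([
  {"claw": 0.6,"travel": [0,0,-0.06],"delta_rot": [0,0,0.09]},
  {"claw": 0.6,"travel": [0.04,-0.0009,-0.12],"delta_rot": [0,0,0.18]},
  {"claw": 0.6,"travel": [0.08,-0.0009,-0.185],"delta_rot": [0,0,0.27]},
  {"claw": 0.6,"travel": [0.12,-0.0009,-0.185],"delta_rot": [0,0,0.36]},
  {"claw": 0.6,"travel": [0.1676,-0.0009,-0.185],"delta_rot": [0,0,0.45]},
  {"claw": 0.6,"travel": [0.1676,-0.0009,-0.185],"delta_rot": [0,0,0.54]},
  {"claw": 0.6,"travel": [0.1676,-0.0009,-0.185],"delta_rot": [0,0,0.63]},
  {"claw": 0.6,"travel": [0.1676,-0.0009,-0.185],"delta_rot": [0,0,0.72]},
  {"claw": 0.6,"travel": [0.1676,-0.0009,-0.185],"delta_rot": [0,0,0.81]},
  {"claw": 0.6,"travel": [0.1676,-0.0009,-0.185],"delta_rot": [0,0,0.9]},
])

```text
time_s: 25.85
ee_pos: [0.4998, 0.2999, 0.2401]
ee_rot: [0.0, 0.687, 0.726, 0.0]
contact_force: [-0.1, 0.2, 0.6]
finger_gap: 0.598
grip_force: 0.0
```

```bash
python3 - <<'E'
from h import *
import pickle
add([[0.1676,-0.0009,-0.185],[0,0,0.9]])
c=camera('wrist');pickle.dump(c,open('n.pkl','wb'));print(st()[1],load()[0])
for n,z in (('short_lower',.062),('short_upper',.062),('long_upper',.044),('long_lower',.044),('top_board',.012)):
  for d in trace(c,n)[:2]: print(n,round(d['conf'],2),*mids(c,box(d),z))
for n in ('hole_a','top_board','slot_a'):print(n,[(x['centre'].tolist() if hasattr(x['centre'],'tolist') else x['centre'],x['conf']) for x in place_of(c,n)])
for sx,sy in ((0,.028),(0,-.028)): print(spot(sx,sy))
# dark holes in board
k=np.load  # noqa
g=cv2.cvtColor(c['img'],cv2.COLOR_RGB2GRAY)
for P in ([.3599,.2687,.012],[.4493,.1455,.012]):
  q=proj(c,P)[0].round().astype(int);w=g[q[1]-10:q[1]+11,q[0]-10:q[0]+11]<110
  n,l,s_,ce=cv2.connectedComponentsWithStats(w.astype('uint8'));print(q,s_[:,4],[ray(c,ce[i]+q-10,.006)[0].round(4).tolist() for i in range(1,n) if s_[i,4]>15])
# pin tops : bright blobs
for P in ([.6563,.2965,.08],[.5338,.2039,.08]):
  q=proj(c,P)[0].round().astype(int);print('pin',q);print(g[q[1]-8:q[1]+9,q[0]-8:q[0]+9])
E
```

```text
[0.49974997 0.29986513 0.24005245] [0.50002484 0.29998567 0.2399718 ]
short_lower 0.86 [0.5975, 0.2932] 174.8 [0.0257, 0.0931, 0.0262, 0.0951]
short_upper 0.92 [0.5928, 0.2394] 174.4 [0.0296, 0.0945, 0.0301, 0.0968]
long_upper 0.73 [0.5671, 0.2638] 85.2 [0.03, 0.0244, 0.0302, 0.0249]
long_lower 0.73 [0.6272, 0.3116] 171.8 [0.0264, 0.0278, 0.0265, 0.0285]
long_lower 0.73 [0.6031, 0.2878] 175.3 [0.028, 0.0994, 0.0285, 0.1016]
top_board 0.65 [0.4013, 0.2098] 80.8 [0.1434, 0.1308, 0.1453, 0.1442]
top_board 0.61 [0.6068, 0.2481] 89.3 [0.1834, 0.164, 0.189, 0.1875]
hole_a [([0.3558, 0.2681, -0.0017], 0.91), ([0.4464, 0.1462, 0.0005], 0.66), ([0.5917, 0.2332, 0.0476], 0.16)]
top_board [([0.402, 0.2065, -0.0002], 0.6), ([0.6009, 0.2626, -0.0], 0.49)]
slot_a [([0.5324, 0.2181, 0.0249], 0.85), ([0.6574, 0.311, 0.0212], 0.78)]
[0.60018368 0.29087109]
[0.59481632 0.23512891]
[155 181] [440   1] []
[220 265] [408  26   7] [[0.4348, 0.1514, 0.006]]
pin [399 187]
[[115 127 127 130 130 129 129 128 130 126 126 126 127 123 123 121 120]
 [102 109 110 121 123 129 131 130 126 127 126 125 126 125 118 122 
[... 1592 characters left out ...]
120 112 118 155 190 209 215 217 214 204 173 131 116 122 122]
 [121 117 120 115 133 181 208 215 215 217 218 212 188 149 124 121 125]
 [124 121 117 119 137 187 213 217 216 216 215 213 189 149 128 124 124]
 [117 118 118 116 132 177 204 214 217 215 212 204 177 140 121 123 122]
 [114 110 109 109 112 146 179 205 211 209 200 178 145 118 108 112 116]
 [109 108 113 111 108 117 144 169 182 176 160 135 116 112 107 109 108]
 [109 108 110 106 110 109 117 125 129 130 118 113 105 106 101 105 109]
 [109 109 108 107 105 107 105 105 109 107 107 105 103 106 107 108 107]
 [142 141 141 141 138 139 139 135 135 135 133 132 129 130 130 129 130]
 [198 196 195 195 196 197 196 196 193 192 193 192 188 185 183 181 184]]
```

```bash
python3 - <<'E'
from h import *
import pickle
def blob(c,P,th=165,h=8):
    g=cv2.cvtColor(c['img'],cv2.COLOR_RGB2GRAY);q=proj(c,P)[0].round().astype(int)
    w=(g[q[1]-h:q[1]+h+1,q[0]-h:q[0]+h+1]>th).astype('uint8');n,l,s,ce=cv2.connectedComponentsWithStats(w)
    i=min((i for i in range(1,n) if s[i,4]>20),key=lambda i:np.hypot(*(ce[i]-h)));return ray(c,ce[i]+q-h,.08)[0],s[i]
c=pickle.load(open('n.pkl','rb'))
A,B=[blob(c,P) for P in ([.6563,.2965,.08],[.5338,.2039,.08])];print(A,B)
A,B=A[0],B[0];d=(A-B)[:2];print('pins mid',(A+B)[:2]/2,'dist',np.hypot(*d),'ang',np.degrees(np.arctan2(d[1],d[0])))
print({n:0 for n in ()})
for s in range(-14,-9): n=np.array([112,104.]);print(s,spot(0,s/1000))
go(.4045,.2075,.10,-6.9);go(.4045,.2075,.029,-6.9)
E
```

```text
(array([0.65593419, 0.29607927, 0.08      ]), array([ 3,  5,  9,  8, 58], dtype=int32)) (array([0.53511129, 0.20339213, 0.08      ]), array([ 5,  6,  8,  7, 45], dtype=int32))
pins mid [0.59552274 0.2497357 ] dist 0.15227960541723223 ang 37.49297669744728
{}
-14 [0.59615816 0.24906445]
-13 [0.59625401 0.25005985]
-12 [0.59634985 0.25105525]
-11 [0.5964457  0.25205064]
-10 [0.59654154 0.25304604]
travel [-0.1441, -0.1683, 0.2333] rot [0.0, 0.0001, 0.1155] rows 3.9
travel [-0.1441, -0.1683, 0.3516] rot [0.0, 0.0001, 0.1155] rows 5.0
```

play_rows([
  {"claw": 0.6,"travel": [-0.07,-0.08,0.08],"delta_rot": [0,0,0.06]},
  {"claw": 0.6,"travel": [-0.1441,-0.1683,0.15],"delta_rot": [0,0.0001,0.1155]},
  {"claw": 0.6,"travel": [-0.1441,-0.1683,0.2333],"delta_rot": [0,0.0001,0.1155]},
  {"claw": 0.6,"travel": [-0.1441,-0.1683,0.2333],"delta_rot": [0,0.0001,0.1155]},
  {"claw": 0.6,"travel": [-0.1441,-0.1683,0.2333],"delta_rot": [0,0.0001,0.1155]},
])

```text
time_s: 26.8
ee_pos: [0.3955, 0.2033, 0.0915]
ee_rot: [-0.003, 0.748, 0.663, -0.008]
contact_force: [-1.4, 0.2, -0.9]
finger_gap: 0.599
grip_force: 0.0
```

```bash
python3 - <<'E'
from h import *
import pickle
add([[-0.1441,-0.1683,0.2333],[0,0.0001,0.1155]])
c=camera('wrist');pickle.dump(c,open('o.pkl','wb'));s,p,r=st();print(p,load()[0])
g=cv2.cvtColor(c['img'],cv2.COLOR_RGB2GRAY)
# expected holes / far edge in tool frame; print local patches
h=proj(c,[.3599,.2687,.012])[0].round().astype(int);print(h);
w=g[h[1]-14:h[1]+15,h[0]-16:h[0]+17];print(w[::2,::2])
for d in trace(c,'top_board')[:1]:
  b=box(d);print(d['conf'],b.round(),ray(c,b,.012)[:,:2].round(4).tolist())
E
```

```text
[0.39998906 0.20543716 0.09618778] [0.40451039 0.20751417 0.09999786]
[207 127]
[[213 213 212 214 216 215 215 214 212 211 213 214 213 213 215 214 215]
 [213 212 215 214 216 215 214 215 213 214 214 214 215 214 215 214 215]
 [213 212 214 212 213 210 210 208 208 210 208 208 213 213 215 215 215]
 [212 213 212 186 158 145 140 141 141 136 138 138 192 215 215 215 216]
 [213 213 211 180 108  98  94  98  96  97 100  91 185 214 214 215 216]
 [212 213 212 179 110 103  98  96  95  94  98  97 181 214 216 216 215]
 [215 213 213 187 113 103  96  98  95  99  95  94 178 215 215 213 216]
 [214 214 213 185 113 101 100  96  99  98 101  92 175 215 214 215 215]
 [214 214 214 194 114  90 100  97  98  99  94  93 175 213 214 215 215]
 [215 213 214 200 121  92  97  98 100 100  98  93 160 213 215 214 216]
 [214 214 215 202 122  97 102  93  96  96  95  96 152 211 215 215 215]
 [212 213 213 200 133 117 113 113 111 114 109 109 155 210 215 215 215]
 [211 214 213 204 192 188 185 183 184 184 183 186 191 212 214 214 215]
 [211 214 215 213 215 215 215 214 213 212 212 214 214 215 215 213 214]
 [210 213 214 215 215 215 216 212 213 212 213 213 214 215 214 216 216]]
0.72 [[187. 108.]
 [355. 108.]
 [355. 265.]
 [187. 265.]] [[0.3471, 0.2851], [0.477, 0.2694], [0.4734, 0.1304], [0.32, 0.1477]]
```

```bash
python3 - <<'E'
from h import *
import pickle
c=pickle.load(open('o.pkl','rb'));H=ray(c,np.array([207-1,127+1.2]),.012)[0][:2];a=np.radians(-6.9)
M=np.array([[np.cos(a),-np.sin(a)],[np.sin(a),np.cos(a)]])
print(H,'centre from hole (hole at local -52 across, +56 along)',H-M@[-.052,.056])
go(.404,.2076,.029,-6.9)
E
```

```text
[0.35913591 0.2680211 ] centre from hole (hole at local -52 across, +56 along) [0.40403163 0.20617958]
travel [0.0, -0.0009, 0.1183] rot [0.0, -0.0001, 0.0] rows 1.4
```

play_rows([
  {"claw": 0.6,"travel": [-0.001,-0.0009,0.04],"delta_rot": [0,0,0]},
  {"claw": 0.55,"travel": [-0.001,-0.0009,0.1],"delta_rot": [0,0,0]},
  {"claw": 0.45,"travel": [-0.001,-0.0009,0.1183],"delta_rot": [0,0,0]},
  {"claw": 0.4,"travel": [-0.001,-0.0009,0.1183],"delta_rot": [0,0,0]},
  {"claw": 0.1,"travel": [-0.001,-0.0009,0.1183],"delta_rot": [0,0,0]},
  {"claw": 0.1,"travel": [-0.001,-0.0009,0.1183],"delta_rot": [0,0,0]},
  {"claw": 0.1,"travel": [-0.001,-0.0009,0.1183],"delta_rot": [0,0,0]},
  {"claw": 0.1,"travel": [-0.001,-0.0009,0.1183],"delta_rot": [0,0,0]},
], squeeze=40)

```text
time_s: 27.7
ee_pos: [0.4052, 0.2077, 0.0313]
ee_rot: [0.0, 0.748, 0.663, 0.002]
contact_force: [-1.7, 1.8, 6.1]
finger_gap: 0.244
grip_force: 40.0
```

```bash
cat >> h.py <<'E'
def hole(c,z,P,h=16):
    """centroid of the hole's upper mouth near world point P, ray to height z"""
    g=cv2.cvtColor(c['img'],cv2.COLOR_RGB2GRAY);q=proj(c,P)[0].round().astype(int)
    w=(g[q[1]-h:q[1]+h+1,q[0]-h:q[0]+h+1]<185).astype('uint8');n,l,s,ce=cv2.connectedComponentsWithStats(w)
    i=min((i for i in range(1,n) if s[i,4]>40),key=lambda i:np.hypot(*(ce[i]-h)));x,y,ww,hh,ar=s[i]
    return ray(c,np.array([x+(ww-1)/2,y+(hh-1)/2])+q-h,z)[0],s[i].tolist()
E
python3 - <<'E'
from h import *
import pickle
add([[-0.001,-0.0009,0.1183],[0,0,0]])
c=camera('wrist');pickle.dump(c,open('p.pkl','wb'));s,p,r=st();print(p,load()[0],s['finger_gap'],s['grip_force'],s['contact_force'])
H,b=hole(c,.012,[.359,.268,.012]);print(H,b,(r.as_matrix().T@(H-p)*1000).round(1))
go(.4045,.207,.15,-6.9);
E
```

```text
[0.40520362 0.20766238 0.03125504] [0.40390352 0.20698886 0.02901781] 0.2506386413258266 40.006869435310364 [-1.32888342  0.65078525  6.50057222]
[0.36060736 0.26839832 0.012     ] [6, 4, 25, 24, 571] [ 54.9 -51.6  19.2]
travel [0.0002, 0.001, -0.2016] rot [0.0, -0.0001, 0.0] rows 2.4
```

```bash
python3 - <<'E'
from h import *
go(.41,.24,.18,-6.9);go(.50,.33,.18,-6.9);go(.58,.27,.15,-6.9)
E
```

```text
travel [0.0559, 0.0035, -0.2516] rot [0.0, -0.0001, 0.0] rows 3.1
travel [0.2228, 0.1344, -0.2516] rot [0.0, -0.0001, 0.0] rows 4.3
travel [0.1395, 0.2788, -0.2016] rot [0.0, -0.0001, 0.0] rows 4.5
```

play_rows([
  {"claw": 0.1,"travel": [0,0,-0.04],"delta_rot": [0,0,0]},
  {"claw": 0.1,"travel": [0.005,0,-0.1],"delta_rot": [0,0,0]},
  {"claw": 0.1,"travel": [0.03,0.002,-0.17],"delta_rot": [0,0,0]},
  {"claw": 0.1,"travel": [0.07,0.01,-0.23],"delta_rot": [0,0,0]},
  {"claw": 0.1,"travel": [0.12,0.05,-0.2516],"delta_rot": [0,0,-0.05]},
  {"claw": 0.1,"travel": [0.18,0.09,-0.2516],"delta_rot": [0,0,-0.13]},
  {"claw": 0.1,"travel": [0.2228,0.1344,-0.2516],"delta_rot": [0,0,-0.22]},
  {"claw": 0.1,"travel": [0.2228,0.1344,-0.2516],"delta_rot": [0,0,-0.31]},
  {"claw": 0.1,"travel": [0.2228,0.1344,-0.2516],"delta_rot": [0,0,-0.4]},
  {"claw": 0.1,"travel": [0.2228,0.1344,-0.2516],"delta_rot": [0,0,-0.49]},
])

```text
time_s: 28.75
ee_pos: [0.4997, 0.33, 0.1799]
ee_rot: [-0.0, 0.442, 0.897, -0.0]
contact_force: [0.2, 1.1, -2.3]
finger_gap: 0.25
grip_force: 40.0
```

```bash
python3 - <<'E'
from h import *
add([[0.2228,0.1344,-0.2516],[0,0,-0.49]])
s,p,r=st();print(p,load()[0],s['finger_gap'],s['grip_force'],s['contact_force'])
go(.595,.25,.15,84.6)
E
```

```text
[0.49974569 0.32996445 0.17985674] [0.5000098  0.33000648 0.17998907] 0.24994622454587276 39.99451518058777 [ 0.21573752  1.08453216 -2.29979698]
travel [-0.2019, 0.0455, 0.05] rot [0.0001, -0.0, -0.5266] rows 5.5
```

play_rows([
  {"claw": 0.1,"travel": [0,0,0],"delta_rot": [0,0,-0.09]},
  {"claw": 0.1,"travel": [0,0,0],"delta_rot": [0,0,-0.18]},
  {"claw": 0.1,"travel": [-0.04,0.009,0.01],"delta_rot": [0,0,-0.27]},
  {"claw": 0.1,"travel": [-0.09,0.02,0.03],"delta_rot": [0,0,-0.36]},
  {"claw": 0.1,"travel": [-0.14,0.032,0.05],"delta_rot": [0,0,-0.45]},
  {"claw": 0.1,"travel": [-0.19,0.043,0.05],"delta_rot": [0.0001,0,-0.5266]},
  {"claw": 0.1,"travel": [-0.2019,0.0455,0.07],"delta_rot": [0.0001,0,-0.5266]},
  {"claw": 0.1,"travel": [-0.2019,0.0455,0.0833],"delta_rot": [0.0001,0,-0.5266]},
  {"claw": 0.1,"travel": [-0.2019,0.0455,0.0833],"delta_rot": [0.0001,0,-0.5266]},
  {"claw": 0.1,"travel": [-0.2019,0.0455,0.0833],"delta_rot": [0.0001,0,-0.5266]},
])

```text
time_s: 29.75
ee_pos: [0.5936, 0.2508, 0.1298]
ee_rot: [-0.001, 0.047, 0.999, -0.0]
contact_force: [0.5, -0.0, -2.1]
finger_gap: 0.248
grip_force: 40.0
```

```bash
python3 - <<'E'
from h import *
import pickle
add([[-0.2019,0.0455,0.0833],[0.0001,0,-0.5266]])
c=camera('wrist');pickle.dump(c,open('q.pkl','wb'));s,p,r=st();print(p,load()[0],s['finger_gap'],s['grip_force'],s['contact_force'])
P=p+r.apply([.055,-.052,-.019+.0])+0
g=cv2.cvtColor(c['img'],cv2.COLOR_RGB2GRAY);q=proj(c,P)[0].round().astype(int);print(P,q)
w=g[q[1]-18:q[1]+19,q[0]-18:q[0]+19];print(w[::2,::2])
print('pin top px rel', proj(c,[.5351,.2034,.08])[0]-q)
E
```

```text
[0.59399484 0.25092899 0.13040212] [0.59500156 0.25002956 0.13000459] 0.25225315962709804 39.99595105648041 [-0.86711867 -0.08902107 -3.86046904]
[0.5343716  0.20430423 0.14940745] [155 160]
[[207 204 204 207 208 210 203 207 209 209 209 209 204 176 103  93  99 104
  105]
 [211 205 206 207 208 209 204 208 209 208 209 209 207 184 107  95 101 104
  106]
 [208 205 205 206 208 208 208 208 209 208 210 210 207 185 116  95 100 104
  103]
 [207 207 204 207 210 209 207 207 210 207 209 209 209 184 125  94  94  98
  106]
 [208 206 205 206 209 207 207 206 209 208 208 210 209 188 129  92  97 100
  100]
 [209 207 205 205 208 208 209 208 209 208 208 209 209 190 136  98  94 104
  106]
 [208 209 204 204 205 208 208 206 207 209 210 209 207 195 147  95  98 102
  103]
 [210 210 206 206 205 207 208 207 208 205 209 209 211 198 156 100  95  99
  100]
 [210 207 205 206 208 206 207 209 209 207 208 209 210 200 180 172 174 174
  176]
 [209 208 208 206 209 208 208 210 209 208 208 209 210 208 206 208 209 208
  206]
 [211 207 208 206 209 210 208 209 209 208 209 210 210 209 212 212 210 211
  209]
 [209 208 209 204 207 207 208 208 208 208 210 209 210 210 211 212 213 211
  211]
 [209 209 208 206 207 210 208 210 208 208 209 210 209 208 212 211 212 212
  210]
 [210 210 208 207 206 208 207 209 209 207 210 209 209 210 210 211 211 211
  210]
 [208 208 209 207 205 209 209 209 207 209 208 209 208 211 211 212 212 210
  210]
 [209 210 209 208 205 208 210 209 207 207 207 210 210 209 210 211 212 211
  210]
 [206 209 208 207 206 208 208 208 209 208 209 209 210 210 212 210 212 211
  210]
 [205 208 210 207 205 208 209 209 208 207 208 209 210 209 212 211 212 212
  210]
 [195 208 209 209 208 207 208 209 209 208 208 210 207 210 211 209 213 214
  210]]
pin top px rel [ 31.72229141 -17.5786015 ]
```

```bash
python3 - <<'E'
from h import *
import pickle
c=pickle.load(open('q.pkl','rb'));s,p,r=st();p=load()[0]
P=p+r.apply([.055,-.052,.0192]);print(P)
g=cv2.cvtColor(c['img'],cv2.COLOR_RGB2GRAY);q=proj(c,P)[0].round().astype(int);print(q)
w=g[q[1]-20:q[1]+21,q[0]-20:q[0]+21];print(w[::2,::2])
print('pin top px rel', proj(c,[.5351,.2034,.08])[0]-q, 'hole bottom rel',proj(c,P-[0,0,.012])[0]-q)
H,b=hole(c,P[2],P,20);print(H,b,(r.as_matrix().T@(H-p)*1000).round(1))
E
```

```text
[0.53536953 0.20341168 0.11080991]
[175 150]
[[208 207 209 210 212 211 212 210 210 209 209 208 209 209 209 210 211 210
  210 209 210]
 [208 210 209 209 211 208 210 209 210 208 209 209 207 209 208 209 212 209
  210 211 208]
 [209 208 208 199 197 194 196 195 198 198 196 196 197 197 200 201 207 210
  210 211 211]
 [208 209 208 199 161 111 110 117 116 120 119 118 118 117 136 172 206 210
  211 211 211]
 [208 209 211 199 165  98  97  98 104 105 109 104 106 155 197 202 206 211
  211 210 212]
 [206 208 209 201 171 101  95 100 104 104 104 105 123 193 203 202 207 209
  210 211 212]
 [209 209 209 204 176 103  93  99 104 105 106 105 131 201 204 200 205 209
  210 210 211]
 [208 209 209 207 184 107  95 101 104 106 109 107 122 195 202 200 206 212
  210 210 212]
 [208 210 210 207 185 116  95 100 104 103 108 107 111 164 201 200 206 210
  211 210 211]
 [207 209 209 209 184 125  94  94  98 106 102 105 106 111 157 191 205 210
  211 210 210]
 [208 208 210 209 188 129  92  97 100 100 101 102 105 111 109 121 182 209
  209 211 211]
 [208 208 209 209 190 136  98  94 104 106 106 107 111 111 112 110 166 207
  
[... 272 characters left out ...]
10 211]
 [208 208 209 210 208 206 208 209 208 206 207 208 208 207 207 209 209 209
  211 211 209]
 [208 209 210 210 209 212 212 210 211 209 210 209 209 210 209 209 212 212
  211 210 210]
 [208 210 209 210 210 211 212 213 211 211 209 210 208 211 208 211 210 211
  209 211 211]
 [208 209 210 209 208 212 211 212 212 210 211 207 209 209 210 209 211 209
  211 211 210]
 [207 210 209 209 210 210 211 211 211 210 210 210 209 208 209 211 210 210
  211 211 212]
 [209 208 209 208 211 211 212 212 210 210 209 209 207 208 209 210 209 210
  210 210 209]]
pin top px rel [11.72229141 -7.5786015 ] hole bottom rel [ 5.07199217 -3.26334194]
[0.53346153 0.20369882 0.11080991] [8, 5, 25, 24, 509] [ 56.9 -51.9  19.2]
```

The pin's bright top shows through hole b about 1.6 mm to +x of the hole centre, close to where I predicted. I'll correct by that and lower by feel.

```bash
python3 - <<'E'
from h import *
go(.5966,.2497,.116,84.6);go(.5966,.2497,.105,84.6)
E
```

```text
travel [-0.0027, -0.0003, 0.0233] rot [-0.0, -0.0, -0.0] rows 0.3
travel [-0.0027, -0.0003, 0.0417] rot [-0.0, -0.0, -0.0] rows 0.5
```

play_rows([
  {"claw": 0.1,"travel": [-0.0027,-0.0003,0.01],"delta_rot": [0,0,0]},
  {"claw": 0.1,"travel": [-0.0027,-0.0003,0.0233],"delta_rot": [0,0,0]},
  {"claw": 0.1,"travel": [-0.0027,-0.0003,0.0233],"delta_rot": [0,0,0]},
  {"claw": 0.1,"travel": [-0.0027,-0.0003,0.0233],"delta_rot": [0,0,0]},
  {"claw": 0.1,"travel": [-0.0027,-0.0003,0.028],"delta_rot": [0,0,0]},
  {"claw": 0.1,"travel": [-0.0027,-0.0003,0.033],"delta_rot": [0,0,0]},
  {"claw": 0.1,"travel": [-0.0027,-0.0003,0.038],"delta_rot": [0,0,0]},
  {"claw": 0.1,"travel": [-0.0027,-0.0003,0.0417],"delta_rot": [0,0,0]},
  {"claw": 0.1,"travel": [-0.0027,-0.0003,0.0417],"delta_rot": [0,0,0]},
])

```text
time_s: 30.7
ee_pos: [0.596, 0.2494, 0.1045]
ee_rot: [-0.0, 0.047, 0.999, -0.0]
contact_force: [-0.7, -0.9, -3.7]
finger_gap: 0.249
grip_force: 40.0
```

No contact below pin-top height, so both holes are over the pins. Continuing down.

play_rows([
  {"claw": 0.1,"travel": [0,0,0.005],"delta_rot": [0,0,0]},
  {"claw": 0.1,"travel": [0,0,0.01],"delta_rot": [0,0,0]},
  {"claw": 0.1,"travel": [0,0,0.014],"delta_rot": [0,0,0]},
  {"claw": 0.1,"travel": [0,0,0.017],"delta_rot": [0,0,0]},
  {"claw": 0.1,"travel": [0,0,0.019],"delta_rot": [0,0,0]},
  {"claw": 0.1,"travel": [0,0,0.019],"delta_rot": [0,0,0]},
])

```text
time_s: 31.3
ee_pos: [0.5963, 0.2495, 0.0936]
ee_rot: [-0.0, 0.047, 0.999, -0.0]
contact_force: [-0.2, -1.0, -4.1]
finger_gap: 0.254
grip_force: 40.0
```

play_rows([
  {"claw": 0.1,"travel": [0,0,0.0015],"delta_rot": [0,0,0]},
  {"claw": 0.1,"travel": [0,0,0.003],"delta_rot": [0,0,0]},
  {"claw": 0.1,"travel": [0,0,0.004],"delta_rot": [0,0,0]},
  {"claw": 0.1,"travel": [0,0,0.004],"delta_rot": [0,0,0]},
])

```text
time_s: 31.7
ee_pos: [0.5966, 0.2496, 0.0933]
ee_rot: [0.0, 0.047, 0.999, 0.0]
contact_force: [-6.3, -3.1, 8.7]
finger_gap: 0.249
grip_force: 40.0
```

Flush at an underside of about 62 mm, with contact felt. Now release and retreat.

play_rows([
  {"claw": 0.5,"travel": [0,0,0.002],"delta_rot": [0,0,0]},
  {"claw": 0.5,"travel": [0,0,0.001],"delta_rot": [0,0,0]},
  {"claw": 0.5,"travel": [0,0,0],"delta_rot": [0,0,0]},
  {"claw": 0.5,"travel": [0,0,0],"delta_rot": [0,0,0]},
  {"claw": 0.5,"travel": [0,0,0],"delta_rot": [0,0,0]},
  {"claw": 0.5,"travel": [0,0,-0.03],"delta_rot": [0,0,0]},
  {"claw": 0.5,"travel": [0,0,-0.1],"delta_rot": [0,0,0]},
  {"claw": 0.5,"travel": [0,0,-0.18],"delta_rot": [0,0,0]},
  {"claw": 0.5,"travel": [0,0,-0.2],"delta_rot": [0,0,0]},
  {"claw": 0.5,"travel": [0,0,-0.2],"delta_rot": [0,0,0]},
])

```text
time_s: 32.7
ee_pos: [0.5983, 0.2502, 0.2152]
ee_rot: [0.003, 0.047, 0.999, 0.001]
contact_force: [0.3, 0.3, 0.4]
finger_gap: 0.5
grip_force: 0.0
```

```bash
python3 - <<'E'
from h import *
s,p,r=st();print(p,s['contact_force'],s['finger_gap'])
for n in ('wrist','top','scene'):
  c=camera(n);print(n,[(np.round(d['centre'],4).tolist(),round(d['conf'],2)) for d in place_of(c,'top_board')[:2]],[(np.round(d['centre'],4).tolist(),round(d['conf'],2)) for d in place_of(c,'hole_a')[:2]])
  if n=='scene':
    for l in ('short_lower','short_upper','long_upper','sanding_block','glue_bottle','tape_roll'): print(l,[(np.round(d['centre'],4).tolist(),round(d['conf'],2)) for d in place_of(c,l)[:2]])
E
```

```text
[0.59828901 0.25018274 0.21518762] [0.25446957 0.27611419 0.42539006] 0.499929920215768
wrist [([0.5974, 0.2483, 0.0663], 0.7)] [([0.6554, 0.2991, 0.0605], 0.97), ([0.5377, 0.2051, 0.0576], 0.73)]
top [([0.5949, 0.2504, 0.0599], 0.75)] [([0.5353, 0.2019, 0.0641], 0.84)]
scene [([0.5971, 0.249, 0.0593], 0.7)] [([0.6595, 0.3001, 0.0628], 0.97), ([0.5353, 0.2024, 0.0587], 0.94)]
short_lower [([0.6003, 0.2896, 0.044], 0.48)]
short_upper []
long_upper [([0.5728, 0.2636, 0.0237], 0.88), ([0.6006, 0.2599, 0.0295], 0.52)]
sanding_block [([0.5559, 0.1452, 0.005], 0.54)]
glue_bottle [([0.7274, 0.3311, 0.0033], 0.58)]
tape_roll [([0.4059, 0.5258, 0.0012], 0.97)]
```

The board is flush at z ≈ 0.06, all slats are in place, and the bystanders have not moved.

```bash
python3 -c "
from workcell import *
print(job_done())"
```

```text
the job is handed in; nothing more can be done
None
```

The job is handed in at about 33 s of the 72 s: both long slats lie along the lines with the two short ones across them, and the top board is over both pins, flush at about 62 mm, and released; final poses were checked by camera and wrist force only, and `job_done()` gave no verdict.

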